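# Change over the block heater and load the vials

## Robot

A 7-joint arm with a two-finger parallel gripper is mounted at the origin on a cart in front of the work surface, level with it; the furniture and walls round the work are solid. World frame = base frame: x ahead of the robot, y to its left, z up, the work surface at z = 0. Lengths are in m, angles in rad, forces in N, time in s.
With the tool pointing down it reaches from about 0.4 to 0.925 m from the base axis. Payload 5.6 kg.
Tool frame: the origin (TCP) lies midway between the tips of the shut fingers; the grasp point (between the pads) lies 19 mm behind it; z points along the fingers, y is the direction in which the jaws open and shut (so a half turn about z gives the same grasp; the last joint's range is limited). The gripper opens to 85 mm and grips with 20 to 120 N. Pads are 22 mm wide; open, the fingers measure 114 mm over their backs; the gripper's body (76 mm by 85 mm) begins 54 mm behind the grasp point. The pads swing forward as they close: fully open they stand 13 mm farther back than shut.
Start: joints at [1.103, 0.468, -0.012, 1.603, 0.006, 1.071, -0.056], TCP at [0.268, -0.592, 0.231] pointing down, gripper open.
Joint ranges: [-2.53, 2.53], [-0.31, 2.02], [-1.57, 1.55], [0.28, 2.44], [-1.29, 4.43], [0.15, 1.84], [-2.92, 2.92]. Speed limits (rad/s): [2.57, 2.57, 3.14, 3.14, 3.14, 3.14, 3.14].

## Interface

Orientations are given as a unit quaternion [x, y, z, w].
In Python, from station import env gives the robot as it stands.
- The arm moves only by the tool servo_tool, never from a script. Its argument "increments" is a list of rows, each a list of 6 numbers: the shift along the world's x, y, z scaled (see below), then the turn, a rotation vector about the world's x, y, z scaled (see below). In form: [[tx, ty, tz, rx, ry, rz], ...]. A call has 1 to 8 rows; each row is the pose to reach, as a shift and turn from the pose commanded when the call began, turning the shorter way round; what a row does not reach only later rows make up. The controller multiplies each number of a shift by 120 mm and each number of a turn by 180 degrees. A row lasts 1/10 s, in which the tool goes at most 50 mm and 8.59 degrees, less where a joint would pass 70% of its speed; a pose out of reach is approached as far as the arm can. A call with a number of a shift or a turn outside -1 to 1 is refused whole. A call with a gripper value outside its range is refused whole. "hand" is the opening, from -1 (shut) to 1 (fully open), set as the call begins (left out, the last holds). The fingers move at their own pace and stop on an object; "newtons" is the grip in N (left out, the last holds). Time passes only in rows, so rows that repeat a pose let the fingers close. It gives the time, the measured TCP pose, the force and the opening at its end, in the units of the state.
- env.observe(): the state, without advancing time (a new reading comes with each control period).
- env.get_image(name): name is "scene" or "side" or "wrist"; returns a dict with "image" (480x640x3 uint8, red, green, blue), "intrinsics" (3x3 intrinsics, pixels), "k1" (the pictures are not rectified: a ray, as slopes to the right and down, at radius r is drawn at 1 + k1 r^2 times it, then the intrinsics apply), "eye" and "rotation" of the camera in the world. Camera axes: x right, y down, z forward; pixel columns grow to the right and rows downward; lengths in m; the calibration is good to about 2 mm. A picture is of the moment at which its call begins. There is no depth.
- env.hand_in(): hands the job in, once; it reports no verdict.
Trained networks look in a picture, given as the dict that the camera call returned (one of the last four; its "shot" number tells which), for a name from the list of things; names that differ only in an ending like _2 or _b are one class to them, and where a whole thing is asked for, a point or a joint stands for the part that bears it (a point fixed in the world has none). Each returns a list of dicts, best first, with "p" (0 to 1); they miss things now and then, are a little off and sometimes report something else, mostly with a low value. They report only what shows in the picture. A call takes as long as a camera call.
- env.look_for(picture, thing): "rect" ([left, top, width, height] as shares, 0 to 1, of the picture: columns of its width, rows of its height, round what is visible of it).
- env.landmark_of(picture, thing): "position" ([column, row] as shares, 0 to 1, of the picture: columns of its width, rows of its height: a listed point, or the origin of a listed thing).
The state is a dict: "time": time; "qpos": joint angles; "qvel": joint speeds; "joint_torque": joint torques, N m; "position": TCP position; "eef_rot": TCP orientation; "ft_force": force on the tool from outside, world axes, zero at the start; "wrist_torque": the same for the moment, N m; "gripper_width": finger opening in m.
Only numpy, scipy, OpenCV 4.12 (cv2) and the standard library are available. Lean on these libraries where they do the work, as an engineer would, in place of code of your own. Each camera call takes 0.05 s, during which the arm holds its last target.

## Task

Change the block heater over to vials: press its ejector lever down so that the two-bore block in it rises, and stand that block in the middle of the dark grey tile to cool. Then put the heating block with the four vial bores into the empty pocket, press it down fully home until it is flush with the heater's top, and stand the three small vials upright in bores of that block, each all the way down. Leave the third block, the one with many small holes, where it stands.

Things in the scene. Friction and masses are not known exactly. Their poses are not given: they have to be found in the camera images.
- flask_block_mid (a point): Aluminium heating block with two wide bores (33 mm) in its top, 40 x 124 x 36 mm (x, y, z), about 0.2 kg, rounded bottom edges. It starts in the heater's pocket, its top flush with the heater's top, so it cannot be gripped until ejected. The point is its centre, half-way up (18 mm above its underside); y runs along its length, z is up. Either way round will do.
- vial_block_mid (a point): Aluminium heating block, 40 x 124 x 36 mm (x, y, z), about 0.2 kg, rounded bottom edges, standing on the bench. In its top four open vial bores, 21 mm wide, 20 mm deep, flat-floored, on the centre line at y = -46, -18, +18, +46 mm; press it on the plain land in the middle (15 mm wide). The point is its centre, half-way up (18 mm); y runs along its length, z is up. Either way round will do.
- strip_block_mid (a point): The third aluminium heating block, same outer size 40 x 124 x 36 mm, with two rows of eight small holes (8.5 mm). It stands on the bench, is not needed and stays where it is. The point is its centre, half-way up (18 mm); y runs along its length.
- heater_pocket (a point): Centre of the mouth, level with the top, of the pocket in the block heater, a fixed white box 150 (x) x 190 (y) x 85 mm high. Pocket 46 x 130 mm (x, y): 3 mm play round a block; y along it, -x to the front, z up. A block on the lifter inside is flush when the lever is up, 18 mm proud when it is down; friction holds it up, and pressing the block with 3 to 5 N lowers it and returns the lever.
- eject_lever (a joint): Ejector lever on the heater's front, in rad: 0 = up (lifter and block down), 0.27 = pressed fully down (block raised 18 mm). Pressing takes about 6 N at its pad. It stays where it is left.
- lever_pad (a point): Centre of the upper face of the lever's black finger pad, 30 x 34 mm (x, y), sticking out in front of the heater: its middle is 50 mm before the front face, 58 mm from the pocket's centre towards the heater's -y side, about 65 mm above the bench. In the full stroke it goes down 21 mm, on an arc of 80 mm radius about a pivot behind the front face.
- tile_top (a point): Dark grey heat-proof tile, 150 x 150 x 8 mm, lying fixed on the bench, on which the ejected block is stood to cool. The point is the centre of its upper face; z is up.
- vial_a_mid (a point): Small white vial with a blue screw cap, 15 mm in diameter, 41 mm tall (the top 9 mm is a 13 mm cap), 15 g, standing on the bench. The point is its centre, half-way up (20.5 mm). In a bore it stands 21 mm above the block's top.
- vial_b_mid (a point): A second vial, the same as the first. The point is its centre, half-way up.
- vial_c_mid (a point): A third vial, the same as the first. The point is its centre, half-way up.

How it is judged:
By the outcome, as a careful person would: the job done as asked, in the order asked, and still so for the second after the job is handed in, with the robot touching nothing.
It also fails if it takes over 125 s, if anything falls off the work surface, if the arm or the gripper's body presses on something with over 40 N, if the wrist force passes 120 N, or if a joint passes its speed limit or range.

## Working session

There is one attempt and no reset: what is moved stays moved. The work goes in short steps, Python scripts to look and compute and a tool call to move; the robot and the scene stay as the last step left them, time stands still between calls to the robot, and variables do not carry over. Pictures are saved under pics/ and viewed, and the job is handed in when it is done.

Besides the shell and the picture viewer there is one more tool, called as name(argument=value, ...), one argument or row to a line, values as JSON. servo_tool: Moves the arm, as the interface text tells. Shifts and turns lie within -1 to 1; 1 stands for 120 mm of shift or 180 degrees of turn. Its arguments: {"type":"object","properties":{"increments":{"type":"array"},"hand":{"type":"number"},"newtons":{"type":"number"}},"required":["increments"]}

```bash
ls; mkdir -p pics
python3 - <<'E'
from station import env
import cv2
o=env.observe()
for k,v in o.items(): print(k,v)
for n in ("scene","side","wrist"):
    p=env.get_image(n); cv2.imwrite(f"pics/{n}0.png",p["image"][:,:,::-1])
    print(n,p["intrinsics"],p["k1"],p["eye"],p["rotation"],p["shot"])
E
```

```text
pics
time 0.0
qpos [ 1.10304291  0.46838926 -0.01159145  1.60362812  0.00599899  1.07137852
 -0.05633073]
qvel [ 0.0009907   0.00135572  0.00077623  0.00097469  0.00186896 -0.00126239
  0.00270093]
joint_torque [-3.30978683e-04 -5.32378292e+01  2.13017967e-02 -2.51305890e+01
  1.13493160e-02  7.71885185e-03  2.75762005e-05]
position [ 0.26756586 -0.59176754  0.23032861]
eef_rot [ 9.77543419e-01  2.10732251e-01 -2.48389758e-04 -8.48864626e-04]
ft_force [ 0.60169004 -0.2825111   0.49022886]
wrist_torque [ 0.06075068 -0.02083014  0.01306444]
gripper_width 0.08526852316798388
scene [[579.61238157   0.         318.03481018]
 [  0.         579.61238157 228.18782531]
 [  0.           0.           1.        ]] -0.08091080804294307 [-0.32305227  0.4942861   0.87580379] [-0.45425513  0.78297635 -0.37085492  0.20752576] 1
side [[552.69851258   0.         319.45991845]
 [  0.         552.69851258 239.17736532]
 [  0.           0.           1.        ]] 0.015618510529762566 [ 0.54374085 -1.17747039  0.55098757] [ 0.82717247  0.01619491  0.00540102 -0.56168876] 2
wrist [[360.64057885   0.         317.7616018 ]
 [  0.         360.64057885 240.15272532]
 [  0.           0.           1.        ]] -0.06626341059517207 [ 0.34228369 -0.55808535  0.37254573] [ 0.82951    -0.53520167 -0.08747349  0.13349429] 3
```

View pics/scene0.png

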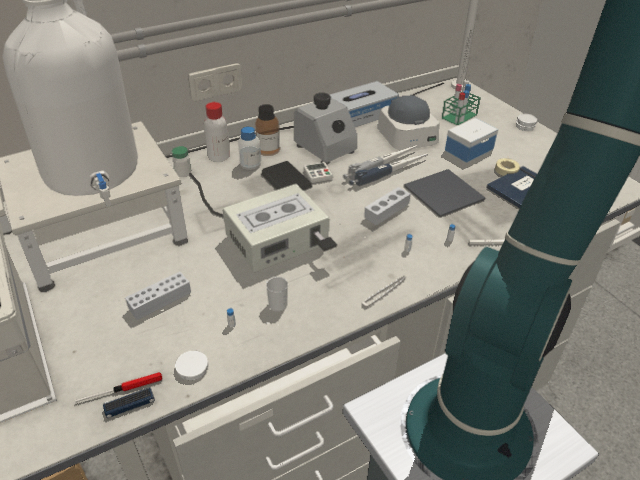

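View pics/side0.png

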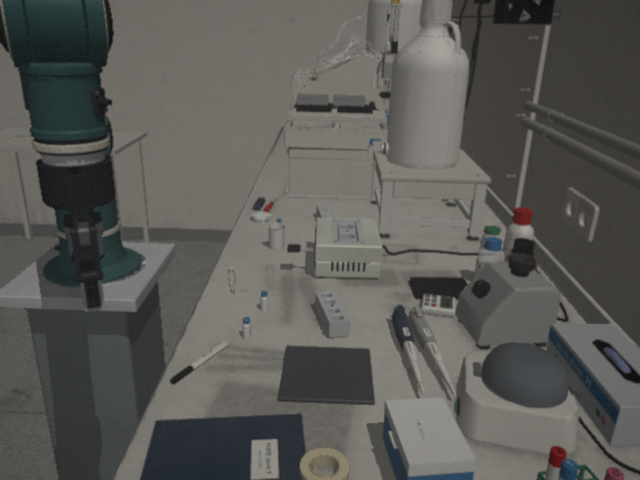

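View pics/wrist0.png

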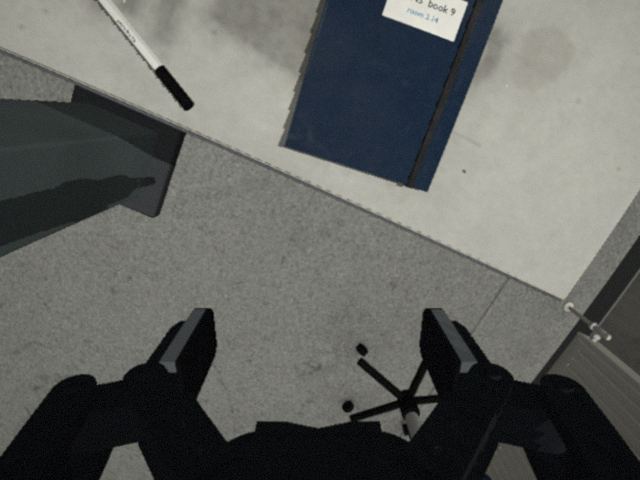

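```bash
cat > h.py <<'E'
from station import env
import cv2, numpy as np
from scipy.spatial.transform import Rotation as R
from scipy.optimize import least_squares
def shot(n,f=None):
    p=env.get_image(n)
    if f: cv2.imwrite(f"pics/{f}.png",p["image"][:,:,::-1])
    return p
def rot(p): return R.from_quat(p["rotation"]).as_matrix()
def ray(p,uv):
    K=p["intrinsics"]; d=np.array([(uv[0]-K[0,2])/K[0,0],(uv[1]-K[1,2])/K[1,1]])
    s=d.copy()
    for _ in range(20): s=d/(1+p["k1"]*(s@s))
    v=rot(p)@np.array([s[0],s[1],1]); return np.array(p["eye"]),v
def at_z(p,uv,z):
    e,v=ray(p,uv); return e+v*(z-e[2])/v[2]
def proj(p,X):
    c=rot(p).T@(np.array(X)-p["eye"]); s=c[:2]/c[2]; s=s*(1+p["k1"]*(s@s)); K=p["intrinsics"]
    return np.array([K[0,0]*s[0]+K[0,2],K[1,1]*s[1]+K[1,2]])
def tri(pr):
    A=np.zeros((3,3));b=np.zeros(3)
    for p,uv in pr:
        e,v=ray(p,uv); v=v/np.linalg.norm(v); M=np.eye(3)-np.outer(v,v); A+=M;b+=M@e
    return np.linalg.solve(A,b)
def lm(p,t):
    return [(round(r["p"],2),np.array(r["position"])*[640,480]) for r in env.landmark_of(p,t)]
E
python3 - <<'E'
from h import *
np.set_printoptions(precision=4,suppress=True)
P={n:shot(n) for n in("scene","side")}
print(proj(P["scene"],[0,0,0]),proj(P["side"],[0,0,0]))
Z=dict(flask_block_mid=.067,vial_block_mid=.018,strip_block_mid=.018,heater_pocket=.085,lever_pad=.065,tile_top=.008,vial_a_mid=.0205)
for t,z in Z.items():
    for n in P:
        for pr,uv in lm(P[n],t): print(t,n,pr,uv,at_z(P[n],uv,z))
print(env.observe()["time"])
E
```

```text
[468.6602 428.3749] [ 92.3042 264.7644]
flask_block_mid scene 0.96 [274.624 220.416] [0.5854 0.0682 0.067 ]
flask_block_mid side 0.76 [343.808 239.28 ] [0.5895 0.0462 0.067 ]
flask_block_mid side 0.69 [334.528 316.416] [ 0.5657 -0.3237  0.067 ]
vial_block_mid scene 0.92 [388.672 206.784] [ 0.5523 -0.2233  0.018 ]
vial_block_mid side 0.92 [331.712 315.12 ] [ 0.5624 -0.2326  0.018 ]
strip_block_mid scene 0.64 [156.288 294.384] [0.5441 0.3616 0.018 ]
strip_block_mid scene 0.19 [276.224 210.72 ] [0.6717 0.0223 0.018 ]
strip_block_mid side 0.77 [323.072 217.824] [0.5373 0.3336 0.018 ]
heater_pocket scene 0.93 [276.096 213.216] [0.5862 0.0635 0.085 ]
heater_pocket side 0.89 [345.28  226.512] [0.5931 0.0855 0.085 ]
lever_pad scene 0.73 [327.872 240.48 ] [ 0.4712 -0.0013  0.065 ]
lever_pad side 0.48 [294.208 246.624] [ 0.4746 -0.0048  0.065 ]
vial_a_mid scene 0.44 [449.6   231.984] [ 0.4027 -0.2893  0.0205]
vial_a_mid side 0.47 [245.184 329.376] [ 0.4039 -0.3004  0.0205]
0.95
```

Run:
```python
import cv2
s=cv2.imread("pics/scene0.png"); d=cv2.imread("pics/side0.png")
cv2.imwrite("pics/c1.png",cv2.resize(s[165:285,200:360],None,fx=5,fy=5,interpolation=cv2.INTER_CUBIC))
cv2.imwrite("pics/c2.png",cv2.resize(s[160:280,340:500],None,fx=5,fy=5,interpolation=cv2.INTER_CUBIC))
cv2.imwrite("pics/c3.png",cv2.resize(s[260:350,110:250],None,fx=5,fy=5,interpolation=cv2.INTER_CUBIC))
cv2.imwrite("pics/c4.png",cv2.resize(d[200:350,220:400],None,fx=4,fy=4,interpolation=cv2.INTER_CUBIC))
```

```text
(no output)
```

View pics/c1.png

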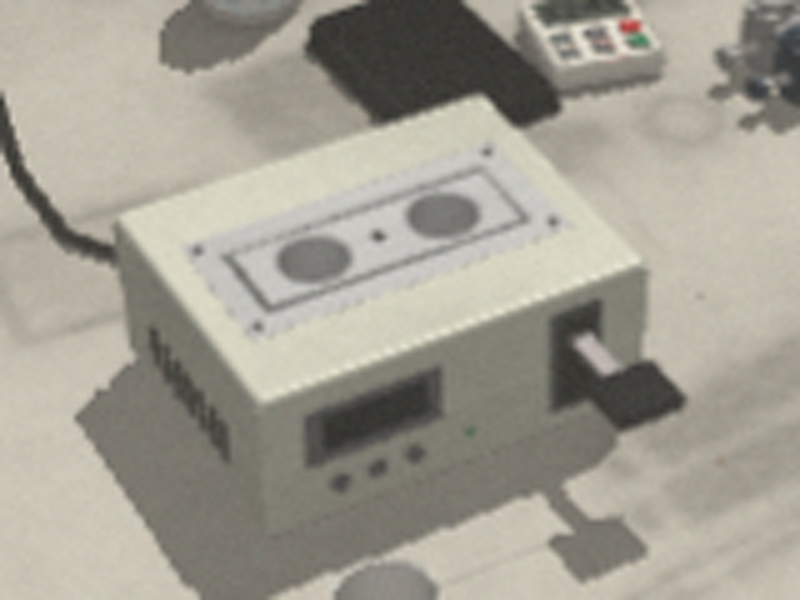

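View pics/c2.png

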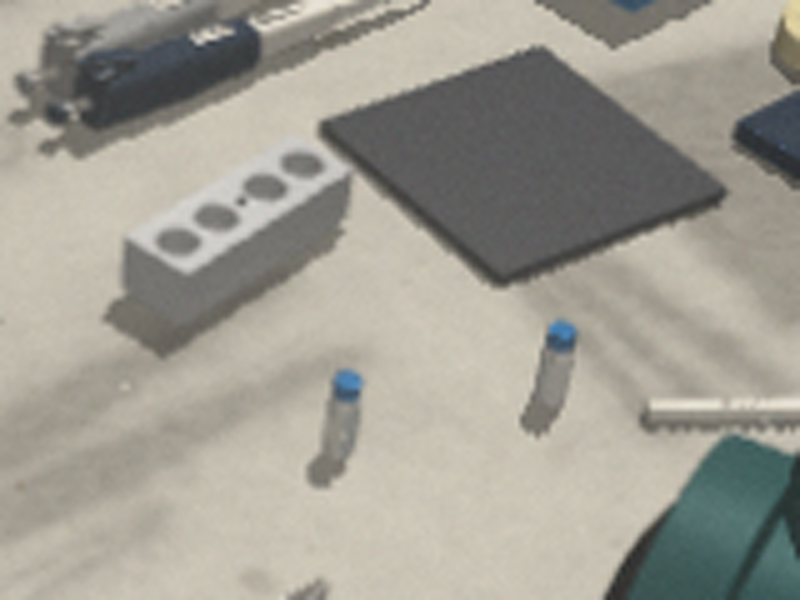

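View pics/c3.png

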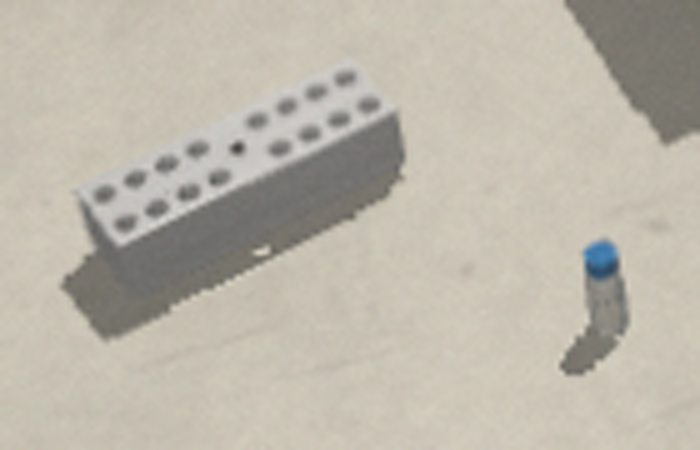

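View pics/c4.png

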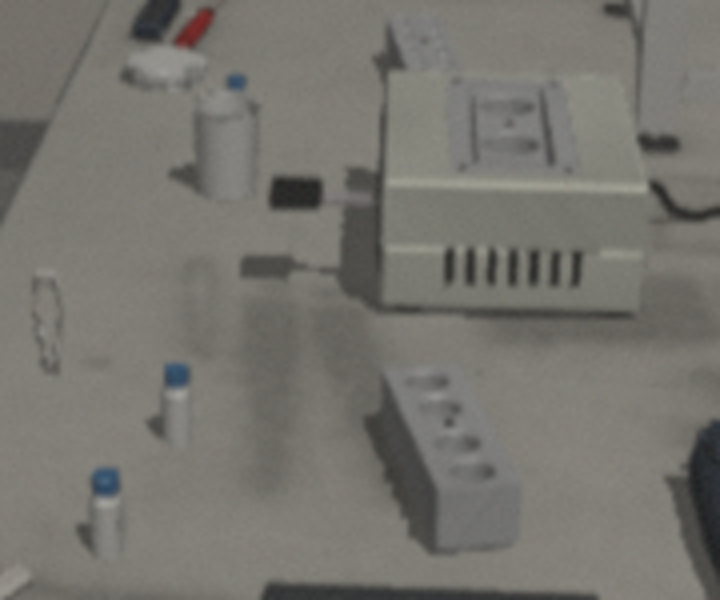

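```bash
cat > pose.py <<'E'
from h import *
def fitrect(p_pts, obj, z, x0):
    # p_pts list of (pic, Nx2); obj Nx2
    def f(q):
        c,s=np.cos(q[2]),np.sin(q[2]); r=[]
        for p,uv in p_pts:
            for o,u in zip(obj,uv):
                if u is None: continue
                r+=list(proj(p,[q[0]+c*o[0]-s*o[1],q[1]+s*o[0]+c*o[1],z])-u)
        return np.array(r)
    s=least_squares(f,x0); return s.x, np.sqrt(np.mean(s.fun**2))
E
python3 - <<'E'
from pose import *
np.set_printoptions(precision=4,suppress=True)
S=shot("scene"); D=shot("side")
c1=lambda l:[np.array([x/5+199.6,y/5+164.6]) for x,y in l]
c2=lambda l:[np.array([x/5+339.6,y/5+159.6]) for x,y in l]
c3=lambda l:[np.array([x/5+109.6,y/5+259.6]) for x,y in l]
c4=lambda l:[np.array([x/4+219.6,y/4+199.6]) for x,y in l]
def rc(a,b): return [(a/2,b/2),(-a/2,b/2),(-a/2,-b/2),(a/2,-b/2)]  # backleft, frontleft, frontright, backright
print("heater",fitrect([(S,c1([(118,225),(262,403),(645,265),(480,95)]))],rc(.15,.19),.085,[.59,.06,0]))
print("pocket",fitrect([(S,c1([(225,257),(268,310),(530,218),(490,168)]))],rc(.046,.13),.085,[.59,.06,0]))
print("heater side",fitrect([(D,[None]+c4([(387,183),]) )],[(0,0),(-.075,-.095)],.085,[.59,.06,0]))
print("vblock",fitrect([(S,c2([(127,240),(187,272),(352,176),(297,138)]))],rc(.04,.124),.036,[.55,-.22,0]))
print("bores",fitrect([(S,c2([(180,241),(215,217),(265,186),(302,164)]))],[(0,.046),(0,.018),(0,-.018),(0,-.046)],.036,[.55,-.22,0]))
print("bores side",fitrect([(D,c4([(428,381),(440,408),(458,443),(473,471)]))],[(0,.046),(0,.018),(0,-.018),(0,-.046)],.036,[.55,-.22,0]))
print("tile",fitrect([(S,c2([(322,125),(502,280),(725,192),(540,47)]))],rc(.15,.15),.008,[.55,-.4,0]))
print("strip",fitrect([(S,c3([(80,195),(122,246),(400,110),(352,62)]))],rc(.04,.124),.036,[.55,.35,0]))
for nm,a in [("v1",c3([(602,245)])),("v2",c2([(348,377)])),("v3",c2([(562,328)]))]: print(nm,at_z(S,a[0],.041))
for nm,a in [("v2",c4([(177,370)])),("v3",c4([(106,475)])),("v1",c4([(236,82)]))]: print(nm,at_z(D,a[0],.041))
E
```

```text
heater (array([0.5886, 0.0642, 0.0244]), np.float64(1.0240525214540939))
pocket (array([ 0.5905,  0.0623, -0.0027]), np.float64(0.5885590766733879))
heater side (array([0.6008, 0.0537, 0.0015]), np.float64(3.950158080796031e-07))
vblock (array([ 0.5547, -0.2214,  0.2247]), np.float64(0.6416042905712857))
bores (array([ 0.5572, -0.2223,  0.2477]), np.float64(0.19383319188343356))
bores side (array([ 0.5622, -0.228 ,  0.24  ]), np.float64(0.11508981202576593))
tile (array([ 0.5473, -0.3948, -0.0008]), np.float64(0.563842608547612))
strip (array([0.5366, 0.3576, 0.1596]), np.float64(0.5339476479993102))
v1 [0.4146 0.2522 0.041 ]
v2 [ 0.4218 -0.184   0.041 ]
v3 [ 0.4013 -0.2912  0.041 ]
v2 [ 0.4257 -0.1898  0.041 ]
v3 [ 0.4054 -0.2959  0.041 ]
v1 [0.4169 0.238  0.041 ]
```

servo_tool(
  increments=[
    [1,1,0.2,0.364,0,0],
    [1,1,0.2,0,0,0.364],
  ],
  hand=1,
)

```text
time: 1.25
position: [0.3352, -0.5253, 0.2433]
eef_rot: [0.958, 0.28, 0.013, -0.066]
ft_force: [0.5, -0.7, 0.6]
gripper_width: 0.0855
```

```bash
cat > go.py <<'E'
from h import *
import sys
def go(x,y,z,yaw=0):
    """yaw: deg, world angle of jaw axis from x"""
    o=env.observe(); t=np.radians(45+yaw/2); q=R.from_quat([np.cos(t),np.sin(t),0,0])
    dq=(q*R.from_quat(o["eef_rot"]).inv()).as_rotvec()/np.pi
    d=(np.array([x,y,z])-o["position"])/.12
    print("t",round(o["time"],2),"pos",o["position"].round(4),"F",o["ft_force"].round(1),"w",round(o["gripper_width"],4))
    print("shift",d.round(3),"turn",dq.round(4))
if __name__=="__main__": go(*map(float,sys.argv[1:]))
E
python3 go.py 0.5 -0.35 0.25
```

```text
t 1.25 pos [ 0.3352 -0.5253  0.2433] F [ 0.5 -0.7  0.6] w 0.0855
shift [1.373 1.461 0.056] turn [-0.0373 -0.0251  0.3186]
```

servo_tool(
  increments=[
    [1,1,0.05,-0.037,-0.025,0.319],
    [1,1,0.05,-0.037,-0.025,0.319],
    [1,1,0.05,-0.037,-0.025,0.319],
    [1,1,0.05,-0.037,-0.025,0.319],
    [1,1,0.05,-0.037,-0.025,0.319],
    [1,1,0.05,-0.037,-0.025,0.319],
    [1,1,0.05,-0.037,-0.025,0.319],
    [1,1,0.05,-0.037,-0.025,0.319],
  ],
)

```text
time: 2.05
position: [0.4578, -0.4019, 0.2515]
eef_rot: [0.704, 0.71, 0.001, 0.001]
ft_force: [0.0, 0.2, -0.3]
gripper_width: 0.0855
```

```bash
python3 go.py 0.5 -0.35 0.25; python3 -c "
from h import *
p=shot('wrist','w1'); print(p['eye'],R.from_quat(p['rotation']).as_matrix().round(3))"
```

```text
t 2.05 pos [ 0.4578 -0.4019  0.2515] F [ 0.   0.2 -0.3] w 0.0855
shift [ 0.352  0.432 -0.012] turn [-0.0003  0.001  -0.0025]
[ 0.45741673 -0.32046388  0.39366434] [[ 1.     0.006  0.006]
 [ 0.008 -0.95  -0.314]
 [ 0.003  0.314 -0.95 ]]
```

View pics/w1.png

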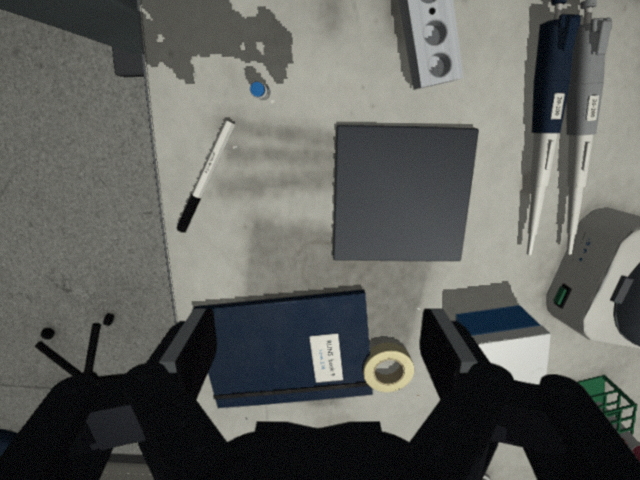

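Run:
```python
from pose import *
np.set_printoptions(precision=4,suppress=True)
p=shot("wrist")
f=lambda l:[np.array(x,float) for x in l]
# image up=+y, right=+x : order backleft(+x,+y) , (-x,+y),(-x,-y),(+x,-y)
o=[(.075,.075),(-.075,.075),(-.075,-.075),(.075,-.075)]
print(fitrect([(p,f([(478,127),(336,124),(333,260),(462,261)]))],o,.008,[.55,-.4,0]))
print([at_z(p,u,.008) for u in f([(478,127),(336,124),(333,260),(462,261)])])
print(at_z(p,(258,89),.041))
```

```text
(array([ 0.5518, -0.398 , -0.0015]), np.float64(0.577963952716197))
[array([ 0.6257, -0.3235,  0.008 ]), array([ 0.4775, -0.3228,  0.008 ]), array([ 0.477 , -0.4721,  0.008 ]), array([ 0.6272, -0.4731,  0.008 ])]
[ 0.4039 -0.2918  0.041 ]
```

servo_tool(
  increments=[
    [0.4,1,0,0,0,-0.002],
    [0.4,1,0,0,0,-0.002],
    [0.4,1,0,0,0,-0.002],
    [0.4,1,0,0,0,-0.002],
  ],
)

```text
time: 2.55
position: [0.5083, -0.2767, 0.2518]
eef_rot: [0.705, 0.71, 0.003, 0.0]
ft_force: [0.8, -0.3, 0.4]
gripper_width: 0.0853
```

```bash
python3 go.py 0.5 -0.28 0.25; python3 -c "
from h import *
p=shot('wrist','w2')"
```

```text
t 2.55 pos [ 0.5083 -0.2767  0.2518] F [ 0.8 -0.3  0.4] w 0.0853
shift [-0.07  -0.027 -0.015] turn [-0.001   0.0014 -0.0022]
```

View pics/w2.png

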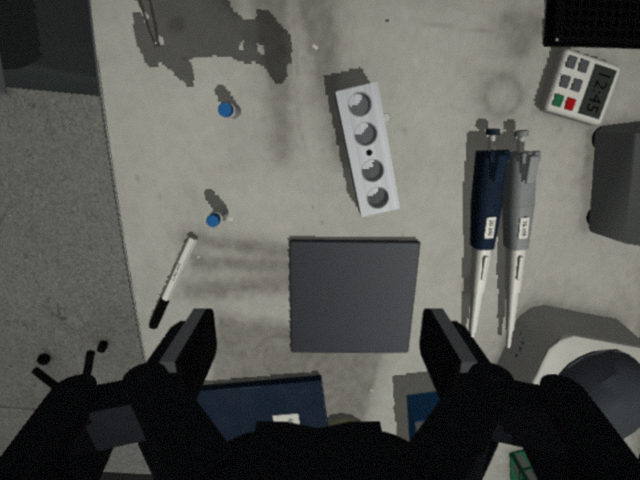

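Run:
```python
from pose import *
np.set_printoptions(precision=4,suppress=True)
p=shot("wrist")
im=cv2.imread("pics/w2.png"); cv2.imwrite("pics/c5.png",cv2.resize(im[70:230,190:410],None,fx=3.6,fy=3.6,interpolation=cv2.INTER_CUBIC))
f=lambda l:[np.array(x,float) for x in l]
o=[(.075,.075),(-.075,.075),(-.075,-.075),(.075,-.075)]
print("tile",fitrect([(p,f([(420,240),(290,238),(290,352),(409,352)]))],o,.008,[.55,-.4,0]))
print("bores",fitrect([(p,f([(360,103),(366,132),(373,170),(377,197)]))],[(0,.046),(0,.018),(0,-.018),(0,-.046)],.036,[.55,-.22,0]))
o=[(.02,.062),(-.02,.062),(-.02,-.062),(.02,-.062)]
print("block",fitrect([(p,f([(376,82),(336,91),(362,215),(399,208)]))],o,.036,[.55,-.22,0]))
print(at_z(p,(226,109),.041),at_z(p,(213,219.),.041))
```

```text
tile (array([ 0.5505, -0.3998, -0.0099]), np.float64(0.7154508751058315))
bores (array([ 0.5584, -0.2258,  0.225 ]), np.float64(0.4075697829018988))
block (array([ 0.5581, -0.2263,  0.2363]), np.float64(0.9852353730589152))
[ 0.4229 -0.1867  0.041 ] [ 0.4022 -0.2926  0.041 ]
```

View pics/c5.png

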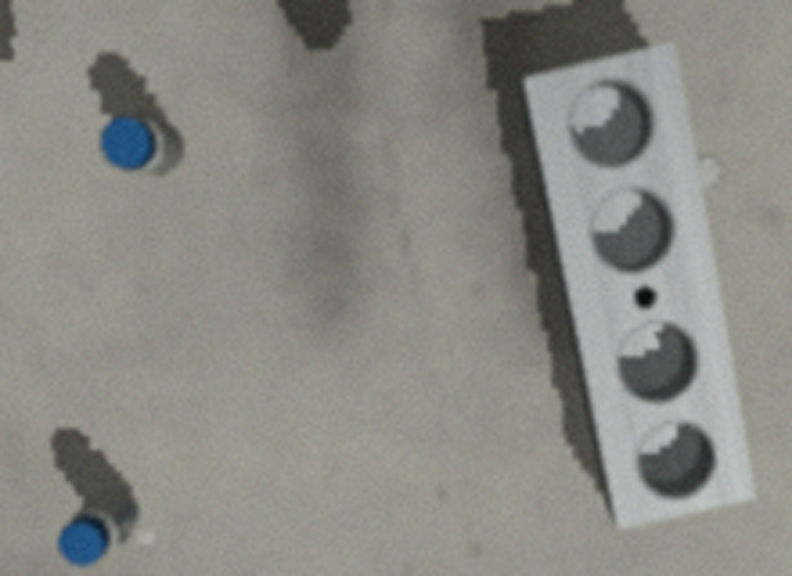

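```bash
python3 go.py 0.465 0.0045 0.15
```

```text
t 2.65 pos [ 0.5061 -0.2821  0.2514] F [0.1 0.2 0.8] w 0.0852
shift [-0.343  2.389 -0.845] turn [-0.0002  0.001  -0.0002]
```

servo_tool(
  increments=[
    [0,1,0,0,0,0],
    [0,1,0,0,0,0],
    [0,1,0,0,0,0],
  ],
  hand=-1,
)

```text
time: 2.95
position: [0.5057, -0.1592, 0.2514]
eef_rot: [0.706, 0.708, 0.002, 0.0]
ft_force: [0.7, 0.3, 1.0]
gripper_width: 0.0438
```

servo_tool(
  increments=[
    [0,1,0,0,0,0],
    [0,1,0,0,0,0],
    [0,1,0,0,0,0],
    [0,1,0,0,0,0],
    [0,1,0,0,0,0],
  ],
)

```text
time: 3.45
position: [0.506, -0.0442, 0.2513]
eef_rot: [0.708, 0.706, 0.001, 0.001]
ft_force: [0.4, 0.2, -0.6]
gripper_width: -0.0
```

```bash
python3 go.py 0.465 0.0045 0.15; python3 -c "
from h import *
p=shot('wrist','w3')"
```

```text
t 3.45 pos [ 0.506  -0.0442  0.2513] F [ 0.4  0.2 -0.6] w -0.0
shift [-0.342  0.406 -0.844] turn [-0.      0.001   0.0006]
```

View pics/w3.png

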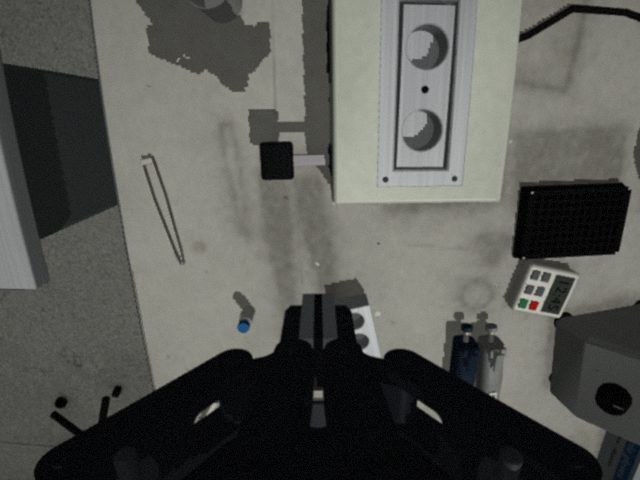

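Run:
```python
from pose import *
np.set_printoptions(precision=4,suppress=True)
p=shot("wrist")
im=cv2.imread("pics/w3.png"); cv2.imwrite("pics/c6.png",cv2.resize(im[0:210,240:520],None,fx=2.8,fy=2.8,interpolation=cv2.INTER_CUBIC))
for u,z in [((277,160),.065),((403,2),.085),((397,168),.085),((448,171),.085),((455,3),.085),((334,201),.085),((502,201),.085),((425,89),.085)]: print(u,at_z(p,u,z))
```

```text
(277, 160) [0.4709 0.0039 0.065 ]
(403, 2) [0.5727 0.1253 0.085 ]
(397, 168) [ 0.5747 -0.0011  0.085 ]
(448, 171) [ 0.6189 -0.0034  0.085 ]
(455, 3) [0.613  0.1257 0.085 ]
(334, 201) [ 0.5214 -0.0295  0.085 ]
(502, 201) [ 0.6706 -0.0295  0.085 ]
(425, 89) [0.5938 0.0623 0.085 ]
```

View pics/c6.png

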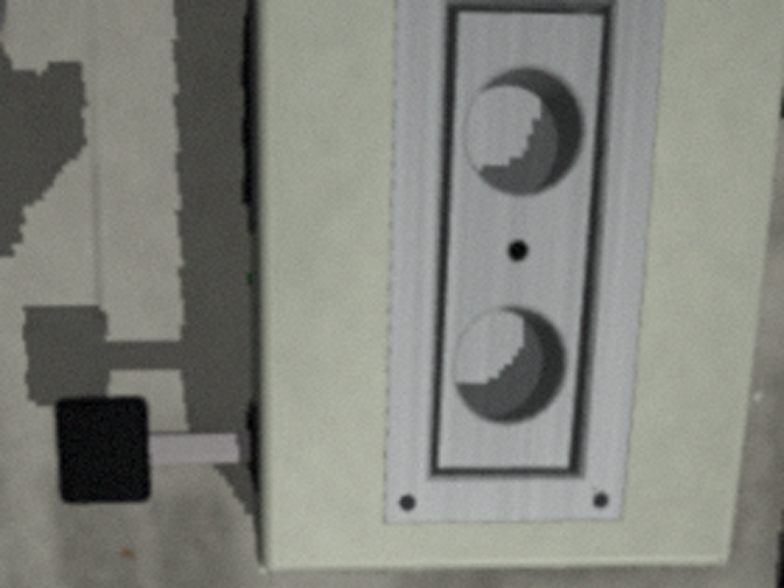

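servo_tool(
  increments=[
    [-0.3,0.4,-0.9,0,0,0],
    [-0.3,0.4,-0.9,0,0,0],
    [-0.3,0.4,-0.9,0,0,0],
    [-0.3,0.4,-0.9,0,0,0],
    [-0.3,0.4,-0.9,0,0,0],
  ],
)

```text
time: 4.05
position: [0.4709, 0.0043, 0.1438]
eef_rot: [0.708, 0.707, 0.002, 0.001]
ft_force: [0.1, -0.8, -0.2]
gripper_width: -0.0003
```

servo_tool(
  increments=[
    [0,0,-0.2,0,0,0],
    [0,0,-0.4,0,0,0],
    [0,0,-0.5,0,0,0],
    [0,0,-0.6,0,0,0],
    [0,0,-0.6,0,0,0],
  ],
)

```text
time: 4.55
position: [0.47, 0.0052, 0.0708]
eef_rot: [0.707, 0.707, 0.001, 0.001]
ft_force: [-0.1, 0.0, -0.1]
gripper_width: 0.0001
```

servo_tool(
  increments=[
    [0,0,-0.04,0,0,0],
    [0,0,-0.08,0,0,0],
    [0,0,-0.12,0,0,0],
    [0,0,-0.12,0,0,0],
  ],
)

```text
time: 4.95
position: [0.4705, 0.0057, 0.0572]
eef_rot: [0.707, 0.707, 0.002, 0.001]
ft_force: [0.7, 0.5, 0.0]
gripper_width: -0.0
```

servo_tool(
  increments=[
    [0,0,-0.03,0,0,0],
    [0,0,-0.06,0,0,0],
    [0,0,-0.09,0,0,0],
  ],
)

```text
time: 5.25
position: [0.4713, 0.0058, 0.0469]
eef_rot: [0.707, 0.707, 0.003, 0.002]
ft_force: [0.6, -0.7, 6.5]
gripper_width: 0.0004
```

servo_tool(
  increments=[
    [0.01,0,-0.02,0,0,0],
    [0.01,0,-0.03,0,0,0],
    [0.01,0,-0.03,0,0,0],
  ],
)

```text
time: 5.55
position: [0.472, 0.0058, 0.0446]
eef_rot: [0.707, 0.707, 0.002, 0.002]
ft_force: [-5.0, -0.9, 23.7]
gripper_width: -0.0
```

servo_tool(
  increments=[
    [0,-0.3,0.6,0,0,0],
    [0,-0.6,1,0,0,0],
    [0,-0.6,1,0,0,0],
    [0,-0.6,1,0,0,0],
    [0,-0.6,1,0,0,0],
  ],
  hand=1,
)

```text
time: 6.05
position: [0.4712, -0.0668, 0.1629]
eef_rot: [0.707, 0.707, 0.002, 0.001]
ft_force: [0.3, -0.1, -0.8]
gripper_width: 0.0722
```

Run:
```python
from h import *
p=shot('wrist','w4');shot('scene','s4');shot('side','d4')
print(env.observe()["position"])
s=cv2.imread("pics/s4.png"); d=cv2.imread("pics/d4.png")
a=cv2.resize(s[165:285,200:360],(640,480),interpolation=cv2.INTER_CUBIC)
b=cv2.resize(d[190:310,260:420],(640,480),interpolation=cv2.INTER_CUBIC)
cv2.imwrite("pics/c7.png",cv2.resize(np.hstack([a,b]),(800,300)))
```

```text
[ 0.47006408 -0.06516501  0.16122557]
```

View pics/c7.png

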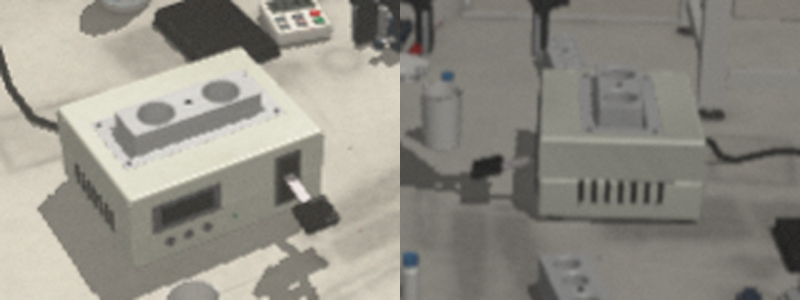

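View pics/w4.png

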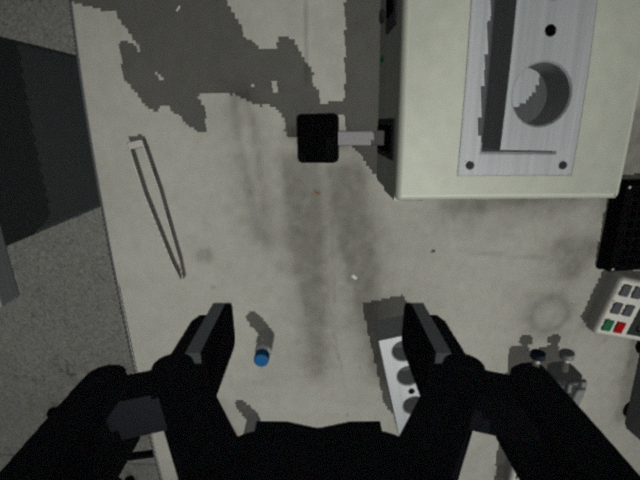

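servo_tool(
  increments=[
    [1,0.4,0.7,0,0,0],
    [1,0.4,0.7,0,0,0],
    [1,0.4,0.7,0,0,0],
    [1,0.4,0.7,0,0,0],
    [1,0.4,0.7,0,0,0],
  ],
)

```text
time: 6.7
position: [0.5912, -0.0162, 0.2453]
eef_rot: [0.706, 0.709, 0.001, -0.0]
ft_force: [0.8, -0.4, -0.3]
gripper_width: 0.0856
```

```bash
python3 go.py 0.594 0.0625 0.15; python3 -c "
from h import *
p=shot('wrist','w5')"
```

```text
t 6.7 pos [ 0.5912 -0.0162  0.2453] F [ 0.8 -0.4 -0.3] w 0.0856
shift [ 0.023  0.656 -0.794] turn [-0.0007  0.0005 -0.0013]
```

View pics/w5.png

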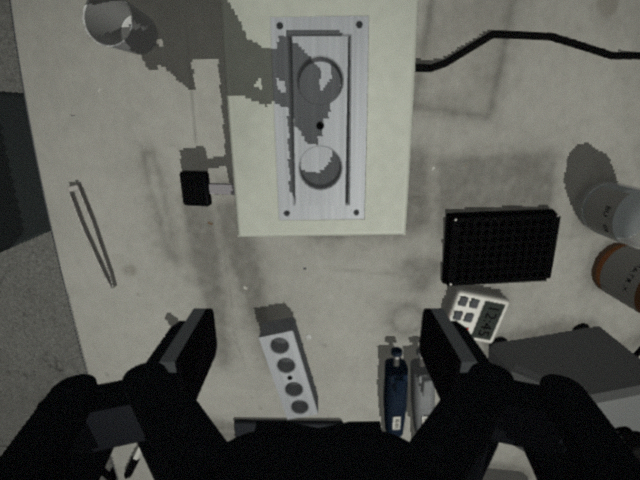

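Run:
```python
from pose import *
np.set_printoptions(precision=4,suppress=True)
p=shot("wrist")
im=cv2.imread("pics/w5.png"); cv2.imwrite("pics/c8.png",cv2.resize(im[0:240,220:420],None,fx=2.5,fy=2.5,interpolation=cv2.INTER_CUBIC))
for u,z in [((320,80),.103),((320,125),.103),((320,167),.103),((280,25),.085),((360,25),.085),((287,212),.085),((356,212),.085),((239,236),.085),((406,234),.085)]: print(u,at_z(p,u,z))
```

```text
(320, 80) [0.5919 0.0937 0.103 ]
(320, 125) [0.592  0.0619 0.103 ]
(320, 167) [0.5921 0.0304 0.103 ]
(280, 25) [0.5617 0.1348 0.085 ]
(360, 25) [0.6219 0.135  0.085 ]
(287, 212) [ 0.564  -0.0101  0.085 ]
(356, 212) [ 0.6233 -0.0099  0.085 ]
(239, 236) [ 0.5212 -0.0319  0.085 ]
(406, 234) [ 0.6681 -0.0296  0.085 ]
```

View pics/c8.png

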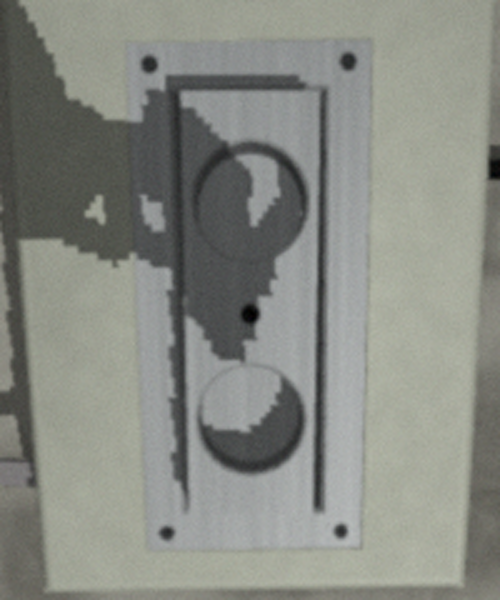

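servo_tool(
  increments=[
    [0.01,0.65,-0.3,0,0,-0.002],
    [0.01,0.65,-0.6,0,0,-0.002],
    [0.01,0.65,-0.85,0,0,0.002],
    [0.01,0.65,-0.85,0,0,0.002],
    [0.01,0.65,-0.85,0,0,0.002],
  ],
  hand=0.15,
)

```text
time: 7.3
position: [0.5912, 0.0586, 0.144]
eef_rot: [0.705, 0.709, 0.0, 0.0]
ft_force: [0.4, 0.4, 0.9]
gripper_width: 0.0491
```

```bash
python3 go.py 0.592 0.062 0.09 0.5; python3 -c "
from h import *
p=shot('wrist','w6')"
```

```text
t 7.3 pos [0.5912 0.0586 0.144 ] F [0.4 0.4 0.9] w 0.0491
shift [ 0.006  0.028 -0.45 ] turn [-0.0001  0.0001  0.0008]
```

View pics/w6.png

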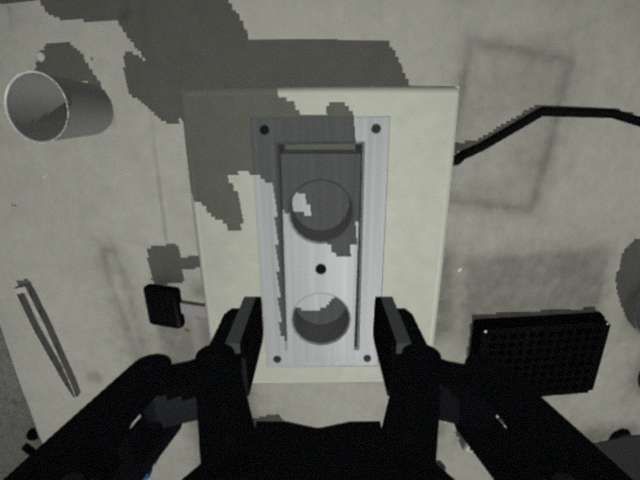

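servo_tool(
  increments=[
    [0.01,0.03,-0.2,0,0,0],
    [0.01,0.03,-0.4,0,0,0],
    [0.01,0.03,-0.45,0,0,0],
    [0.01,0.03,-0.45,0,0,0],
  ],
)

```text
time: 7.75
position: [0.5939, 0.0623, 0.0914]
eef_rot: [0.705, 0.709, 0.002, 0.001]
ft_force: [0.4, -0.3, -0.5]
gripper_width: 0.0487
```

servo_tool(
  increments=[
    [0,0,-0.02,0,0,0],
    [0,0,-0.04,0,0,0],
    [0,0,-0.04,0,0,0],
  ],
)

```text
time: 8.05
position: [0.5939, 0.0632, 0.0864]
eef_rot: [0.705, 0.71, 0.002, 0.001]
ft_force: [0.1, -0.8, 0.2]
gripper_width: 0.0493
```

servo_tool(
  increments=[
    [0,0,-0.01,0,0,0],
    [0,0,-0.02,0,0,0],
    [0,0,-0.02,0,0,0],
  ],
)

```text
time: 8.35
position: [0.5934, 0.0633, 0.0832]
eef_rot: [0.705, 0.71, 0.001, 0.001]
ft_force: [-0.0, 0.2, -0.0]
gripper_width: 0.0488
```

servo_tool(
  increments=[
    [0,0,-0.01,0,0,0],
    [0,0,-0.02,0,0,0],
    [0,0,-0.02,0,0,0],
  ],
)

```text
time: 8.65
position: [0.5936, 0.0634, 0.0822]
eef_rot: [0.705, 0.71, 0.001, 0.001]
ft_force: [-3.2, -0.4, 10.7]
gripper_width: 0.0492
```

Run:
```python
from h import *
d=shot('side','d6')["image"][:,:,::-1]
cv2.imwrite("pics/c9.png",cv2.resize(d[170:290,280:420],None,fx=5,fy=5,interpolation=cv2.INTER_CUBIC))
```

```text
(no output)
```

View pics/c9.png

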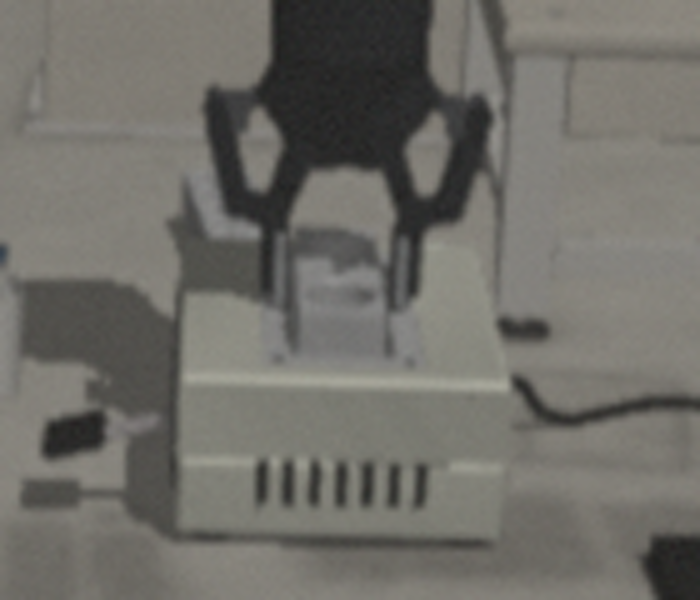

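servo_tool(
  increments=[
    [0,0,0.035,0,0,0],
    [0,0,0.035,0,0,0],
  ],
)

```text
time: 8.9
position: [0.5939, 0.0635, 0.0856]
eef_rot: [0.705, 0.71, 0.002, 0.001]
ft_force: [0.7, -0.7, -0.4]
gripper_width: 0.0491
```

servo_tool(
  increments=[
    [0,0,0,0,0,0],
    [0,0,0,0,0,0],
    [0,0,0,0,0,0],
    [0,0,0,0,0,0],
  ],
  hand=-1,
  newtons=60,
)

```text
time: 9.3
position: [0.5934, 0.0634, 0.0851]
eef_rot: [0.705, 0.71, 0.001, 0.001]
ft_force: [-1.7, 0.4, 2.7]
gripper_width: 0.0385
```

servo_tool(
  increments=[
    [0,0,0.15,0,0,0],
    [0,0,0.35,0,0,0],
    [0,0,0.6,0,0,0],
    [0,0,0.8,0,0,0],
    [0,0,0.8,0,0,0],
  ],
)

```text
time: 9.8
position: [0.5953, 0.0638, 0.1839]
eef_rot: [0.705, 0.71, 0.004, 0.003]
ft_force: [0.3, -0.0, -2.1]
gripper_width: 0.0387
```

servo_tool(
  increments=[
    [-0.1,-0.3,0,0,0,0],
    [-0.1,-0.6,0,0,0,0],
    [-0.1,-0.9,0,0,0,0],
    [-0.1,-1,0,0,0,0],
  ],
)

```text
time: 10.2
position: [0.5801, -0.062, 0.1789]
eef_rot: [0.707, 0.708, -0.001, 0.0]
ft_force: [0.1, -0.9, -2.1]
gripper_width: 0.0383
```

servo_tool(
  increments=[
    [-0.1,-0.3,0,0,0,0],
    [-0.1,-0.6,0,0,0,0],
    [-0.1,-0.9,0,0,0,0],
    [-0.1,-1,0,0,0,0],
  ],
)

```text
time: 10.6
position: [0.568, -0.1814, 0.1792]
eef_rot: [0.707, 0.708, 0.0, 0.0]
ft_force: [-0.4, -0.5, -1.6]
gripper_width: 0.0386
```

servo_tool(
  increments=[
    [-0.1,-0.3,0,0,0,0],
    [-0.1,-0.6,0,0,0,0],
    [-0.1,-0.9,0,0,0,0],
    [-0.1,-1,0,0,0,0],
    [-0.1,-1,0,0,0,0],
  ],
)

```text
time: 11.1
position: [0.5566, -0.298, 0.1796]
eef_rot: [0.706, 0.709, 0.001, -0.0]
ft_force: [0.3, -0.5, -0.8]
gripper_width: 0.0383
```

```bash
python3 go.py 0.551 -0.398 0.06 0
python3 - <<'E'
from h import *
shot('wrist','w7')
E
```

```text
t 11.1 pos [ 0.5566 -0.298   0.1796] F [ 0.3 -0.5 -0.8] w 0.0383
shift [-0.046 -0.833 -0.996] turn [-0.0006  0.0004 -0.0013]
```

View pics/w7.png

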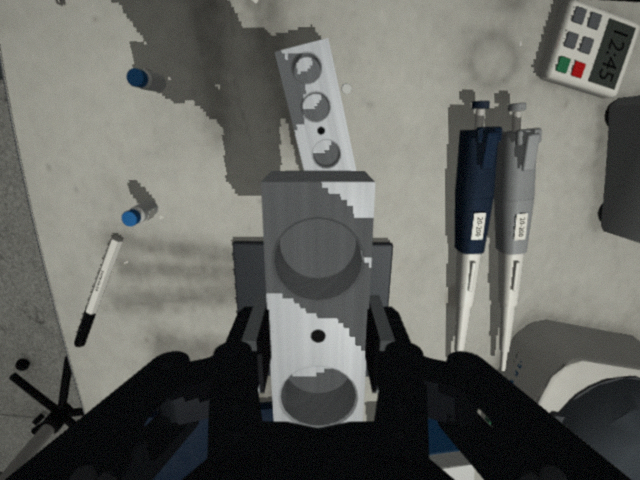

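servo_tool(
  increments=[
    [-0.04,-0.3,-0.1,0,0,0],
    [-0.04,-0.6,-0.3,0,0,0],
    [-0.04,-0.83,-0.6,0,0,0],
    [-0.04,-0.83,-0.9,0,0,0],
    [-0.04,-0.83,-1,0,0,0],
    [-0.04,-0.83,-1,0,0,0],
    [-0.04,-0.83,-1,0,0,0],
  ],
)

```text
time: 11.85
position: [0.5547, -0.3941, 0.0627]
eef_rot: [0.703, 0.711, 0.002, 0.001]
ft_force: [0.6, -0.4, -1.3]
gripper_width: 0.0383
```

```bash
python3 go.py 0.551 -0.398 0.0265 0
python3 - <<'E'
from h import *
p=shot('wrist','w8'); print(at_z(p,(318,336),.079))
E
```

```text
t 11.85 pos [ 0.5547 -0.3941  0.0627] F [ 0.6 -0.4 -1.3] w 0.0383
shift [-0.031 -0.032 -0.301] turn [-0.0004  0.0017 -0.0033]
[ 0.55543235 -0.39523787  0.079     ]
```

View pics/w8.png

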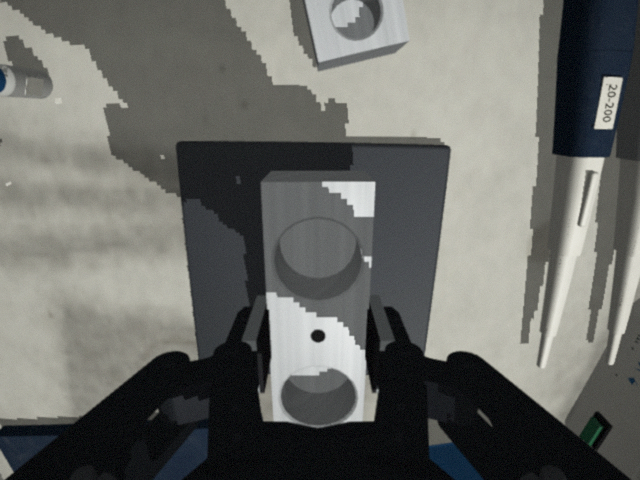

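Run:
```python
from h import *
p=shot('wrist')
a=at_z(p,(178,142),.008);b=at_z(p,(450,147),.008);print(a,b,(a+b)/2-[0,.075,0])
print(env.observe()["position"])
```

```text
[ 0.48044756 -0.32407702  0.008     ] [ 0.62668356 -0.32544431  0.008     ] [ 0.55356556 -0.39976066  0.008     ]
[ 0.55476848 -0.39557999  0.06365526]
```

servo_tool(
  increments=[
    [-0.02,-0.03,-0.1,0,0,-0.003],
    [-0.02,-0.03,-0.2,0,0,-0.003],
    [-0.02,-0.03,-0.26,0,0,-0.003],
    [-0.02,-0.03,-0.28,0,0,-0.003],
    [-0.02,-0.03,-0.29,0,0,-0.003],
  ],
)

```text
time: 12.45
position: [0.5491, -0.3995, 0.0267]
eef_rot: [0.708, 0.706, 0.001, -0.001]
ft_force: [-7.6, 3.1, 13.1]
gripper_width: 0.0384
```

servo_tool(
  increments=[
    [0,0,-0.01,0,0,0],
    [0,0,-0.02,0,0,0],
    [0,0,-0.02,0,0,0],
  ],
)

```text
time: 12.75
position: [0.5491, -0.3996, 0.0267]
eef_rot: [0.708, 0.706, 0.0, -0.001]
ft_force: [-10.9, 4.9, 19.3]
gripper_width: 0.0382
```

servo_tool(
  increments=[
    [0,0,0.025,0,0,0],
    [0,0,0.025,0,0,0],
  ],
)

```text
time: 12.95
position: [0.5507, -0.4, 0.0273]
eef_rot: [0.708, 0.706, 0.002, 0.001]
ft_force: [-0.0, -0.6, -1.4]
gripper_width: 0.0384
```

servo_tool(
  increments=[
    [0,0,0,0,0,0],
    [0,0,0,0,0,0],
    [0,0,0.02,0,0,0],
  ],
  hand=0.4,
)

```text
time: 13.25
position: [0.5501, -0.3997, 0.0287]
eef_rot: [0.708, 0.706, 0.001, 0.0]
ft_force: [-0.5, 0.2, -0.6]
gripper_width: 0.0597
```

servo_tool(
  increments=[
    [0,0,0.2,0,0,0],
    [0,0,0.5,0,0,0],
    [0,0,0.9,0,0,0],
    [0,0,1,0,0,0],
    [0,0,1,0,0,0],
  ],
)

```text
time: 13.75
position: [0.5519, -0.4007, 0.1525]
eef_rot: [0.708, 0.706, 0.002, 0.004]
ft_force: [0.5, -0.1, 0.5]
gripper_width: 0.0598
```

```bash
python3 go.py 0.551 -0.27 0.17 0
python3 - <<'E'
from h import *
shot('wrist','w9')
E
```

```text
t 13.75 pos [ 0.5519 -0.4007  0.1525] F [ 0.5 -0.1  0.5] w 0.0598
shift [-0.008  1.089  0.146] turn [0.0008 0.0025 0.0007]
```

View pics/w9.png

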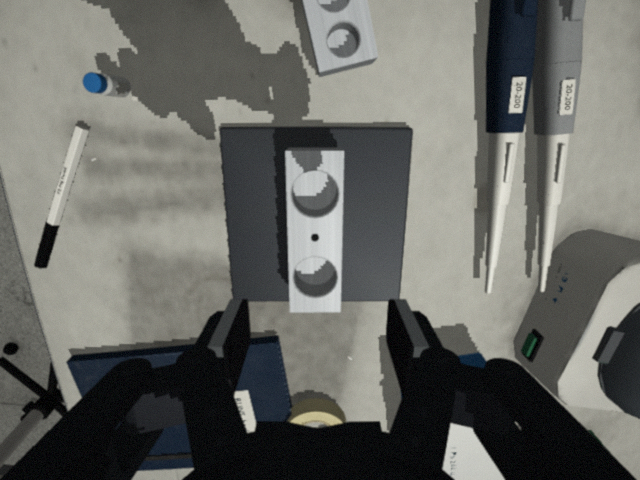

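servo_tool(
  increments=[
    [0,0.4,0.2,0,0,0.037],
    [0,0.8,0.4,0,0,0.074],
    [0.1,0.85,0.4,0,0,0.074],
    [0.1,0.85,0.4,0,0,0.074],
    [0.1,0.85,0.4,0,0,0.074],
  ],
)

```text
time: 14.3
position: [0.5613, -0.2985, 0.1953]
eef_rot: [0.622, 0.783, 0.001, -0.001]
ft_force: [0.2, -0.5, 0.4]
gripper_width: 0.0596
```

```bash
python3 go.py 0.558 -0.226 0.05 13
python3 - <<'E'
from pose import *
p=shot('wrist','w10')
print([(a,at_z(p,b,.018)) for a,b in lm(p,"vial_block_mid")])
im=p["image"][:,:,::-1]; cv2.imwrite("pics/c10.png",cv2.resize(im[60:300,200:440],None,fx=2.4,fy=2.4,interpolation=cv2.INTER_CUBIC))
E
```

```text
t 14.3 pos [ 0.5613 -0.2985  0.1953] F [ 0.2 -0.5  0.4] w 0.0596
shift [-0.027  0.605 -1.211] turn [-0.0007 -0.     -0.0008]
[(0.62, array([ 0.55582235, -0.22319366,  0.018     ]))]
```

View pics/w10.png

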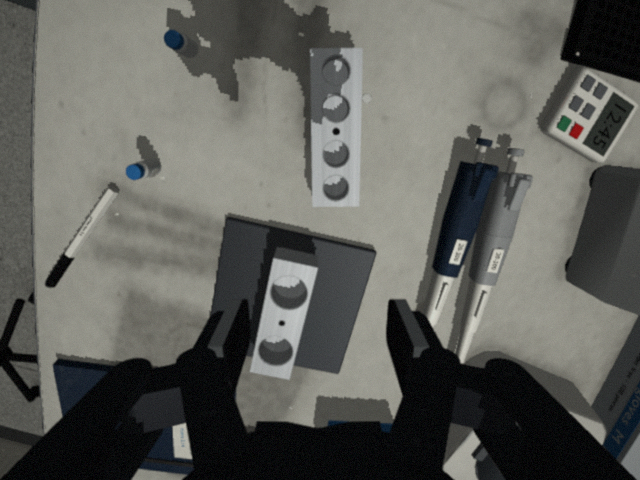

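View pics/c10.png

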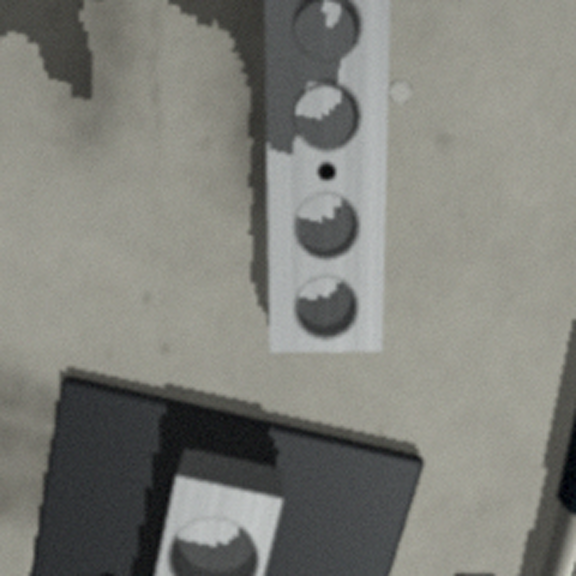

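```bash
python3 - <<'E'
from pose import *
p=shot('wrist')
f=lambda l:[np.array(x,float) for x in l]
print("bores",fitrect([(p,f([(335.5,71),(335.7,108),(336,154),(336,187)]))],[(0,.046),(0,.018),(0,-.018),(0,-.046)],.036,[.55,-.22,0]))
print(at_z(p,(336,131),.036), at_z(p,(281,323),.044))
E
python3 go.py 0.557 -0.226 0.09 13
```

```text
bores (array([ 0.55915799, -0.22403617,  0.24545976]), np.float64(0.45006476890953817))
[ 0.5592238  -0.22372166  0.036     ] [ 0.55005502 -0.40147684  0.044     ]
t 14.45 pos [ 0.5609 -0.2997  0.1955] F [ 0.5  1.  -0.1] w 0.0597
shift [-0.032  0.614 -0.879] turn [-0.0007  0.     -0.0001]
```

servo_tool(
  increments=[
    [-0.015,0.3,-0.3,0,0,0.001],
    [-0.015,0.63,-0.6,0,0,0.002],
    [-0.015,0.63,-0.85,0,0,0.003],
    [-0.015,0.63,-0.85,0,0,0.003],
    [-0.015,0.63,-0.85,0,0,0.003],
  ],
)

```text
time: 14.95
position: [0.5601, -0.2238, 0.095]
eef_rot: [0.618, 0.786, 0.001, 0.0]
ft_force: [-0.5, -0.3, -0.4]
gripper_width: 0.0599
```

```bash
python3 go.py 0.559 -0.224 0.0195 13.5
python3 - <<'E'
from h import *
p=shot('wrist','w11')
E
```

```text
t 14.95 pos [ 0.5601 -0.2238  0.095 ] F [-0.5 -0.3 -0.4] w 0.0599
shift [-0.009 -0.001 -0.629] turn [-0.0005  0.0005 -0.0006]
```

View pics/w11.png

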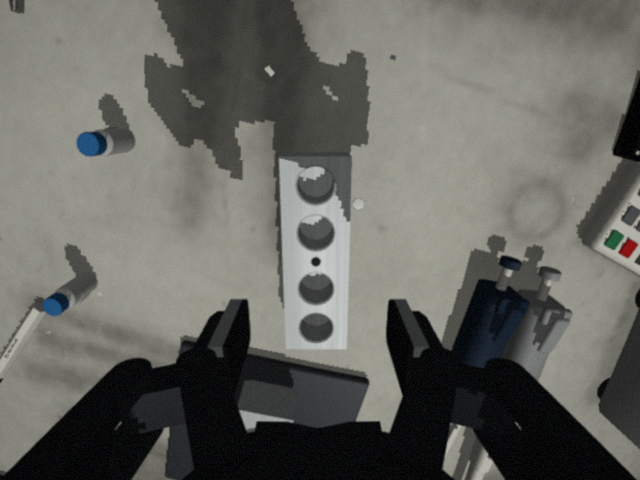

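Block sits centred between the fingers (dot at 315,262). Descending.

servo_tool(
  increments=[
    [-0.008,0,-0.25,0,0,0],
    [-0.008,0,-0.45,0,0,0],
    [-0.008,0,-0.58,0,0,0],
    [-0.008,0,-0.62,0,0,0],
    [-0.008,0,-0.62,0,0,0],
  ],
)

```text
time: 15.5
position: [0.5599, -0.2229, 0.0213]
eef_rot: [0.618, 0.786, 0.002, 0.001]
ft_force: [-0.0, -0.7, 0.7]
gripper_width: 0.0599
```

servo_tool(
  increments=[
    [0,0,0,0,0,0],
    [0,0,0,0,0,0],
    [0,0,0,0,0,0],
    [0,0,0,0,0,0],
  ],
  hand=-1,
)

```text
time: 15.9
position: [0.5606, -0.2227, 0.0226]
eef_rot: [0.618, 0.787, 0.002, 0.002]
ft_force: [-1.0, 0.1, 6.2]
gripper_width: 0.0384
```

```bash
python3 go.py 0.559 -0.224 0.0195 13.5
python3 - <<'E'
from h import *
p=shot('wrist','w12'); print(at_z(p,(315,262),.036))
E
```

```text
t 15.9 pos [ 0.5606 -0.2227  0.0226] F [-1.   0.1  6.2] w 0.0384
shift [-0.013 -0.011 -0.026] turn [-0.0001  0.0016 -0.0012]
[ 0.55321231 -0.19376902  0.036     ]
```

View pics/w12.png

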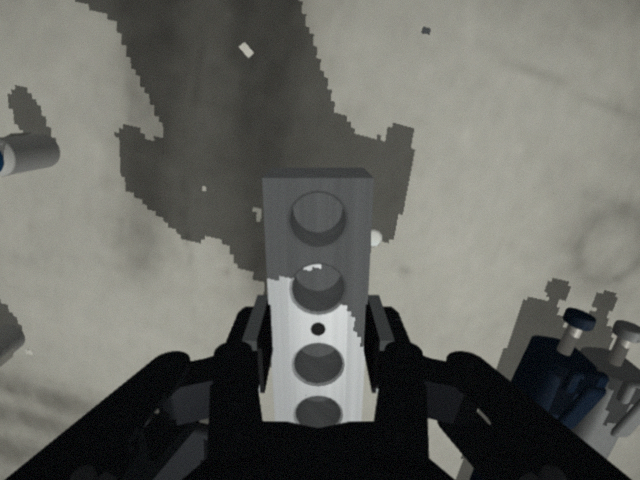

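servo_tool(
  increments=[
    [0,0,0.2,0,0,0],
    [0,0,0.5,0,0,0],
    [0,0,0.8,0,0,0],
    [0,0,1,0,0,0],
    [0,0,1,0,0,0],
  ],
)

```text
time: 16.45
position: [0.5618, -0.2228, 0.1448]
eef_rot: [0.618, 0.787, 0.002, 0.004]
ft_force: [0.9, 0.2, -1.3]
gripper_width: 0.0384
```

servo_tool(
  increments=[
    [0.1,0.3,0.2,0,0,-0.035],
    [0.1,0.6,0.4,0,0,-0.075],
    [0.1,0.9,0.5,0,0,-0.075],
    [0.1,1,0.5,0,0,-0.075],
    [0.1,1,0.5,0,0,-0.075],
  ],
)

```text
time: 16.95
position: [0.571, -0.0995, 0.2001]
eef_rot: [0.704, 0.71, 0.001, 0.0]
ft_force: [-0.1, 0.2, -3.5]
gripper_width: 0.0382
```

servo_tool(
  increments=[
    [0.1,0.3,0,0,0,0],
    [0.1,0.6,0,0,0,0],
    [0.1,0.8,0,0,0,0],
    [0.1,0.8,0,0,0,0],
    [0.1,0.8,0,0,0,0],
  ],
)

```text
time: 17.45
position: [0.583, -0.008, 0.1993]
eef_rot: [0.706, 0.708, 0.0, 0.0]
ft_force: [0.2, -0.5, -2.4]
gripper_width: 0.0383
```

```bash
python3 go.py 0.5928 0.0625 0.15 0.5
python3 - <<'E'
from h import *
p=shot('wrist','w13');o=env.observe()["position"]; print(o,at_z(p,(318,329),o[2]+.0134))
E
```

```text
t 17.45 pos [ 0.583  -0.008   0.1993] F [ 0.2 -0.5 -2.4] w 0.0383
shift [ 0.082  0.588 -0.411] turn [0.     0.0002 0.0018]
[ 0.58310084 -0.00883212  0.19952103] [ 0.5837752  -0.00750695  0.21292103]
```

View pics/w13.png

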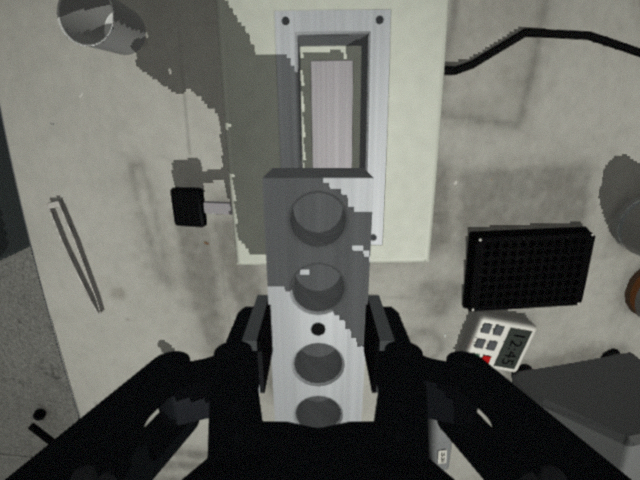

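Run:
```python
from h import *
p=shot('wrist');o=env.observe()["position"]; print(o)
for u in [(285,20),(380,20),(373.5,237.5),(297,33),(369,33)]: print(u,at_z(p,u,.085))
im=p["image"][:,:,::-1]; cv2.imwrite("pics/c13.png",cv2.resize(im[0:270,220:440],None,fx=2.2,fy=2.2,interpolation=cv2.INTER_CUBIC))
```

```text
[ 0.58321823 -0.00898881  0.19975253]
(285, 20) [0.56286318 0.13548133 0.085     ]
(380, 20) [0.62348881 0.1357675  0.085     ]
(373.5, 237.5) [ 0.62567683 -0.0102448   0.085     ]
(297, 33) [0.57042585 0.12776833 0.085     ]
(369, 33) [0.61670043 0.12797993 0.085     ]
```

View pics/c13.png

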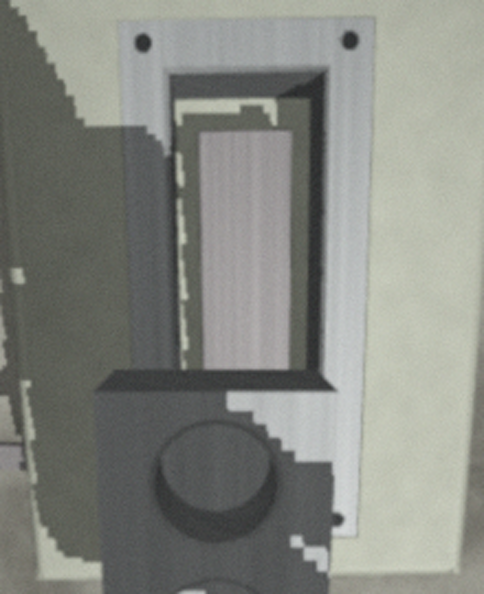

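servo_tool(
  increments=[
    [0.084,0.2,-0.2,0,0,0.003],
    [0.084,0.4,-0.4,0,0,0.003],
    [0.084,0.587,-0.54,0,0,0.003],
    [0.084,0.587,-0.54,0,0,0.003],
    [0.084,0.587,-0.54,0,0,0.003],
    [0.084,0.587,-0.54,0,0,0.003],
  ],
)

```text
time: 18.15
position: [0.5943, 0.0619, 0.1364]
eef_rot: [0.703, 0.711, 0.001, 0.001]
ft_force: [0.5, -0.3, -2.5]
gripper_width: 0.0381
```

```bash
python3 go.py 0.5933 0.0615 0.11 0.8
python3 - <<'E'
from h import *
p=shot('wrist','w14');s=shot('side');c=shot('scene');o=env.observe()["position"]; print(o)
a=cv2.resize(s["image"][170:290,280:420],(420,360),interpolation=cv2.INTER_CUBIC)
b=cv2.resize(c["image"][150:270,210:350],(420,360),interpolation=cv2.INTER_CUBIC)
cv2.imwrite("pics/c14.png",cv2.resize(np.hstack([a,b])[:,:,::-1],(800,343)))
E
```

```text
t 18.15 pos [0.5943 0.0619 0.1364] F [ 0.5 -0.3 -2.5] w 0.0381
shift [-0.009 -0.003 -0.22 ] turn [0.     0.0012 0.0011]
[0.59420411 0.06262404 0.1367482 ]
```

View pics/w14.png

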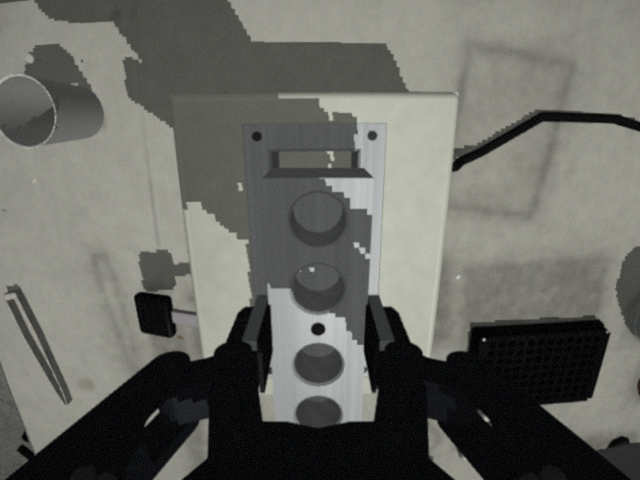

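View pics/c14.png

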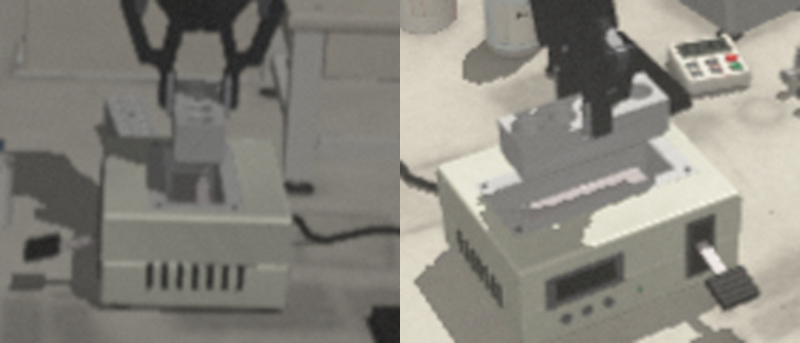

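Run:
```python
from h import *
p=shot('wrist');o=env.observe()["position"]; print(o)
for u in [(257,136),(373,135),(271,150),(359,150)]: print(u,at_z(p,u,.085))
print(at_z(p,(318,329),o[2]+.0134),at_z(p,(267,177),o[2]+.0134),at_z(p,(371,177),o[2]+.0134))
```

```text
[0.59410879 0.06295086 0.13671119]
(257, 136) [0.56274031 0.13670311 0.085     ]
(373, 135) [0.62308254 0.13783612 0.085     ]
(271, 150) [0.56985617 0.12959429 0.085     ]
(359, 150) [0.61610754 0.13006924 0.085     ]
[0.59495718 0.06297988 0.15011119] [0.57608662 0.12503248 0.15011119] [0.61319069 0.12541379 0.15011119]
```

servo_tool(
  increments=[
    [-0.008,0.006,-0.1,0,0,0.001],
    [-0.008,0.006,-0.2,0,0,0.001],
    [-0.008,0.006,-0.22,0,0,0.001],
    [-0.008,0.006,-0.22,0,0,0.001],
  ],
)

```text
time: 18.75
position: [0.5919, 0.0649, 0.1084]
eef_rot: [0.701, 0.713, 0.001, -0.0]
ft_force: [-0.0, -0.6, -1.8]
gripper_width: 0.0384
```

Run:
```python
from h import *
p=shot('wrist','w15');s=shot('side');c=shot('scene');o=env.observe()["position"]; print(o)
a=cv2.resize(s["image"][170:290,280:420],(420,360),interpolation=cv2.INTER_CUBIC)
b=cv2.resize(c["image"][150:270,210:350],(420,360),interpolation=cv2.INTER_CUBIC)
cv2.imwrite("pics/c15.png",cv2.resize(np.hstack([a,b])[:,:,::-1],(800,343)))
```

```text
[0.59287615 0.06514027 0.10983406]
```

View pics/w15.png

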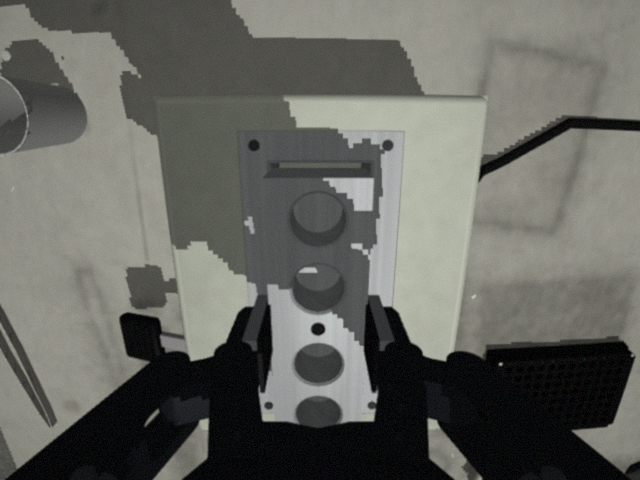

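View pics/c15.png

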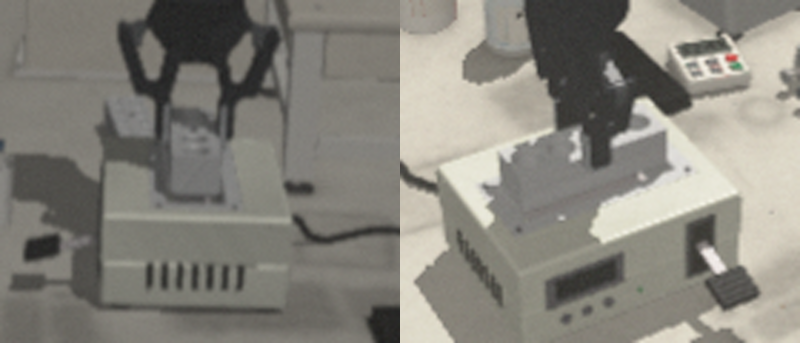

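Run:
```python
from h import *
p=shot('wrist');o=env.observe()["position"]; print(o)
H=np.array([at_z(p,u,.085) for u in [(254,145),(387.5,145),(268,405),(372.5,405)]]);print(H,H.mean(0))
print(at_z(p,(318,329),o[2]+.0134),at_z(p,(267,177),o[2]+.0134),at_z(p,(371,177),o[2]+.0134))
```

```text
[0.5929007  0.06510117 0.10997546]
[[ 0.56371441  0.13612632  0.085     ]
 [ 0.62400805  0.13712377  0.085     ]
 [ 0.56579724 -0.01063401  0.085     ]
 [ 0.62697528 -0.00986547  0.085     ]] [0.59512375 0.06318765 0.085     ]
[0.59361724 0.06557812 0.12337546] [0.57441638 0.12742796 0.12337546] [0.61148008 0.1280219  0.12337546]
```

servo_tool(
  increments=[
    [0.01,-0.018,0.0,0,0,0],
    [0.01,-0.018,0,0,0,0],
    [0.01,-0.018,-0.02,0,0,0],
  ],
)

```text
time: 19.25
position: [0.5943, 0.0626, 0.1077]
eef_rot: [0.701, 0.713, 0.002, 0.001]
ft_force: [-0.6, 0.1, -2.2]
gripper_width: 0.0382
```

servo_tool(
  increments=[
    [0,0,-0.03,0,0,0],
    [0,0,-0.05,0,0,0],
  ],
)

```text
time: 19.45
position: [0.5936, 0.0627, 0.1008]
eef_rot: [0.701, 0.713, 0.001, 0.001]
ft_force: [0.5, -0.5, -2.2]
gripper_width: 0.0385
```

servo_tool(
  increments=[
    [0,0,-0.03,0,0,0],
    [0,0,-0.06,0,0,0],
    [0,0,-0.075,0,0,0],
    [0,0,-0.075,0,0,0],
  ],
)

```text
time: 19.85
position: [0.5936, 0.0628, 0.0919]
eef_rot: [0.701, 0.713, 0.001, 0.0]
ft_force: [-0.6, 0.2, -2.8]
gripper_width: 0.0384
```

servo_tool(
  increments=[
    [0,0,-0.01,0,0,0],
    [0,0,-0.015,0,0,0],
    [0,0,-0.015,0,0,0],
  ],
)

```text
time: 20.15
position: [0.5938, 0.0627, 0.0905]
eef_rot: [0.701, 0.713, 0.001, 0.001]
ft_force: [-0.2, 0.4, -2.3]
gripper_width: 0.0383
```

servo_tool(
  increments=[
    [0,0,-0.01,0,0,0],
    [0,0,-0.015,0,0,0],
    [0,0,-0.015,0,0,0],
  ],
)

```text
time: 20.45
position: [0.5939, 0.0628, 0.089]
eef_rot: [0.701, 0.713, 0.002, 0.001]
ft_force: [0.1, -0.7, -0.6]
gripper_width: 0.0383
```

servo_tool(
  increments=[
    [0,0,-0.01,0,0,0],
    [0,0,-0.01,0,0,0],
  ],
)

```text
time: 20.65
position: [0.5939, 0.0628, 0.0877]
eef_rot: [0.701, 0.713, 0.002, 0.001]
ft_force: [-1.2, -0.4, 1.2]
gripper_width: 0.0383
```

servo_tool(
  increments=[
    [0,0,0,0,0,0],
    [0,0,0,0,0,0],
    [0,0,0.02,0,0,0],
  ],
  hand=0.4,
)

```text
time: 20.95
position: [0.5937, 0.0627, 0.0897]
eef_rot: [0.701, 0.713, 0.001, 0.001]
ft_force: [0.4, 0.7, -0.5]
gripper_width: 0.0597
```

servo_tool(
  increments=[
    [0,0,0.2,0,0,0],
    [0,0,0.5,0,0,0],
    [0,0,0.6,0,0,0],
    [0,0,0.6,0,0,0],
  ],
)

```text
time: 21.35
position: [0.5953, 0.063, 0.1641]
eef_rot: [0.701, 0.713, 0.003, 0.002]
ft_force: [-0.1, -0.0, -1.2]
gripper_width: 0.0601
```

servo_tool(
  increments=[
    [0,0,0,0,0,0],
    [0,0,0,0,0,0],
    [0,0,0,0,0,0],
    [0,0,0,0,0,0],
  ],
  hand=-1,
)

```text
time: 21.75
position: [0.5934, 0.0627, 0.1609]
eef_rot: [0.701, 0.713, 0.001, 0.0]
ft_force: [-0.1, 0.0, 0.3]
gripper_width: 0.0012
```

Run:
```python
from h import *
p=shot('wrist','w16');s=shot('side');c=shot('scene');o=env.observe()["position"]; print(o)
a=cv2.resize(s["image"][170:290,280:420],(420,360),interpolation=cv2.INTER_CUBIC)
b=cv2.resize(c["image"][150:270,210:350],(420,360),interpolation=cv2.INTER_CUBIC)
cv2.imwrite("pics/c16.png",cv2.resize(np.hstack([a,b])[:,:,::-1],(800,343)))
```

```text
[0.5936655  0.0627952  0.16149269]
```

View pics/w16.png

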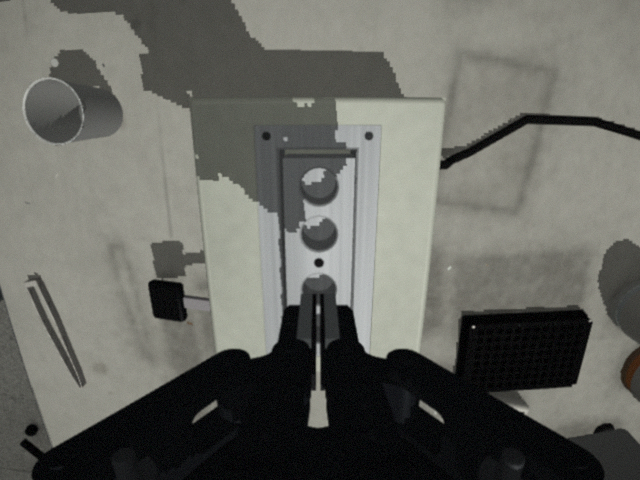

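View pics/c16.png

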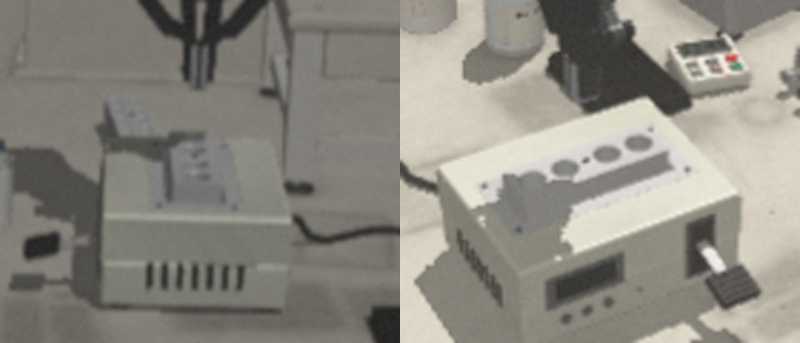

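servo_tool(
  increments=[
    [0.005,0.005,-0.2,0,0,0],
    [0.005,0.005,-0.4,0,0,0],
    [0.005,0.005,-0.45,0,0,0],
    [0.005,0.005,-0.45,0,0,0],
  ],
)

```text
time: 22.3
position: [0.5938, 0.0634, 0.107]
eef_rot: [0.701, 0.713, 0.001, -0.0]
ft_force: [-0.3, 0.0, 0.5]
gripper_width: 0.0002
```

servo_tool(
  increments=[
    [0,0,-0.04,0,0,0],
    [0,0,-0.07,0,0,0],
    [0,0,-0.1,0,0,0],
    [0,0,-0.13,0,0,0],
    [0,0,-0.15,0,0,0],
  ],
)

```text
time: 22.8
position: [0.5952, 0.0636, 0.0902]
eef_rot: [0.701, 0.713, 0.002, 0.001]
ft_force: [1.9, -0.2, 2.4]
gripper_width: 0.0002
```

servo_tool(
  increments=[
    [0,0,-0.02,0,0,0],
    [0,0,-0.03,0,0,0],
    [0,0,-0.04,0,0,0],
  ],
)

```text
time: 23.1
position: [0.5948, 0.0634, 0.0851]
eef_rot: [0.701, 0.713, 0.002, 0.001]
ft_force: [2.0, 0.3, 4.0]
gripper_width: 0.0003
```

servo_tool(
  increments=[
    [0,0,-0.015,0,0,0],
    [0,0,-0.03,0,0,0],
    [0,0,-0.04,0,0,0],
  ],
)

```text
time: 23.4
position: [0.5955, 0.0636, 0.0847]
eef_rot: [0.701, 0.713, 0.002, 0.002]
ft_force: [-9.8, -2.7, 40.3]
gripper_width: -0.0002
```

Run:
```python
from h import *
s=shot('side');c=shot('scene');o=env.observe(); print(o["position"],o["ft_force"])
a=cv2.resize(s["image"][170:290,280:420],(420,360),interpolation=cv2.INTER_CUBIC)
b=cv2.resize(c["image"][150:270,210:350],(420,360),interpolation=cv2.INTER_CUBIC)
cv2.imwrite("pics/c17.png",cv2.resize(np.hstack([a,b])[:,:,::-1],(800,343)))
```

```text
[0.59539076 0.06353782 0.08479909] [-8.39274308 -3.39801179 32.55791954]
```

View pics/c17.png

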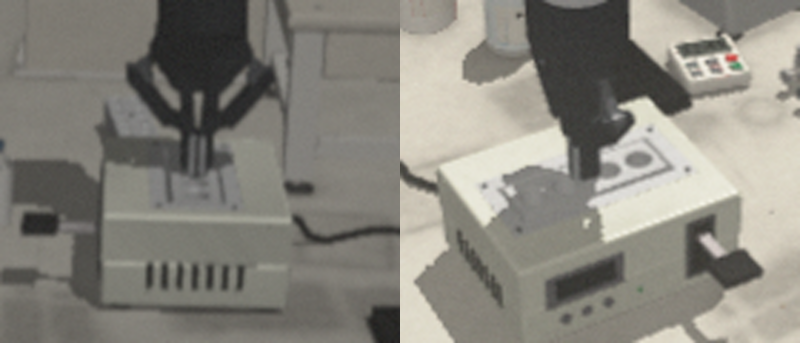

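servo_tool(
  increments=[
    [0,0,0.1,0,0,0],
    [0,-0.2,0.4,0,0,0],
    [0,-0.5,0.8,0,0,0],
    [0,-0.6,1,0,0,0],
    [0,-0.6,1,0,0,0],
    [0,-0.6,1,0,0,0],
  ],
  hand=-0.2,
)

```text
time: 24.1
position: [0.5939, -0.0093, 0.2003]
eef_rot: [0.702, 0.712, 0.001, 0.001]
ft_force: [0.3, -0.2, -1.4]
gripper_width: 0.0339
```

Run:
```python
from h import *
p=shot('wrist','w18');o=env.observe(); print(o["position"],o["ft_force"],o["gripper_width"])
```

```text
[ 0.59328917 -0.0084532   0.19926917] [-0.44111925 -0.29711573  0.06078752] 0.03420269879085032
```

View pics/w18.png

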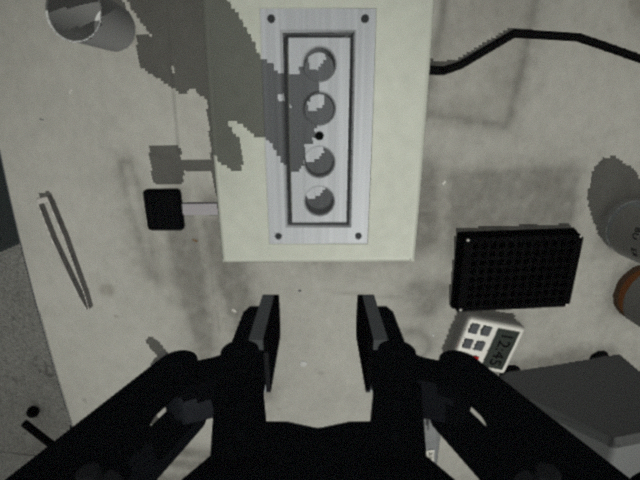

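```bash
python3 - <<'E'
from pose import *
p=shot('wrist')
im=p["image"][:,:,::-1]; cv2.imwrite("pics/c18.png",cv2.resize(im[0:250,250:390],None,fx=2.4,fy=2.4,interpolation=cv2.INTER_CUBIC))
g=cv2.GaussianBlur(cv2.cvtColor(p["image"],cv2.COLOR_RGB2GRAY),(3,3),0)
f=lambda l:[np.array(x,float) for x in l]
print("bores",fitrect([(p,f([(319,64),(319.5,109),(319.5,161),(319.5,200)]))],[(0,.046),(0,.018),(0,-.018),(0,-.046)],.085,[.59,.06,0]))
for u in [(271,17),(365,17),(278,236),(359,236),(319,135)]: print(at_z(p,u,.085))
E
python3 go.py 0.424 -0.187 0.2 0
```

```text
bores (array([0.59402254, 0.06403839, 0.02098202]), np.float64(0.6714502181882573))
[0.56193064 0.13737757 0.085     ]
[0.62177603 0.13837334 0.085     ]
[ 0.56441022 -0.00895521  0.085     ]
[ 0.62489026 -0.00798034  0.085     ]
[0.59375365 0.06431157 0.085     ]
t 24.2 pos [ 0.5931 -0.008   0.1988] F [-0.4 -0.4  0.3] w 0.0341
shift [-1.409 -1.492  0.01 ] turn [-0.0005 -0.     -0.0056]
```

View pics/c18.png

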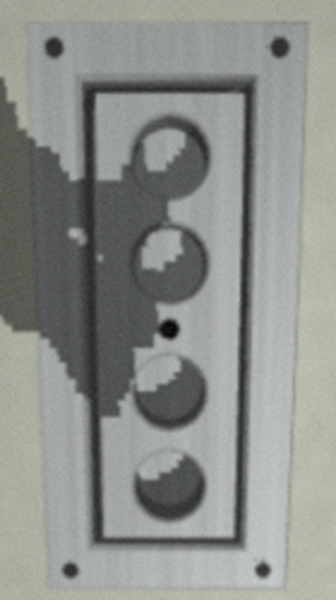

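servo_tool(
  increments=[
    [-0.35,-0.35,0,0,0,0],
    [-0.7,-0.7,0,0,0,0],
    [-1,-1,0,0,0,0],
    [-1,-1,0,0,0,0],
  ],
)

```text
time: 24.6
position: [0.4699, -0.131, 0.1982]
eef_rot: [0.702, 0.712, -0.001, -0.001]
ft_force: [0.6, -0.3, -0.4]
gripper_width: 0.0341
```

servo_tool(
  increments=[
    [-0.2,-0.3,-0.2,0,0,-0.005],
    [-0.4,-0.8,-0.4,0,0,-0.005],
    [-0.4,-0.9,-0.5,0,0,-0.005],
    [-0.4,-0.9,-0.5,0,0,-0.005],
    [-0.4,-0.9,-0.5,0,0,-0.005],
  ],
)

```text
time: 25.1
position: [0.4257, -0.2354, 0.1389]
eef_rot: [0.707, 0.707, 0.001, -0.001]
ft_force: [0.8, 0.9, -0.6]
gripper_width: 0.0345
```

```bash
python3 go.py 0.424 -0.187 0.08 0
python3 - <<'E'
from h import *
p=shot('wrist','w19')
E
```

```text
t 25.1 pos [ 0.4257 -0.2354  0.1389] F [ 0.8  0.9 -0.6] w 0.0345
shift [-0.014  0.404 -0.491] turn [-0.0012  0.0002 -0.0003]
```

View pics/w19.png

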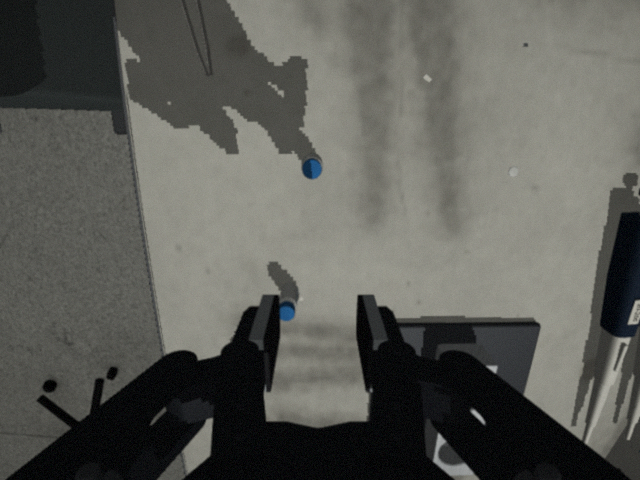

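```bash
cat > caps.py <<'E'
from h import *
def caps(p):
    hsv=cv2.cvtColor(p["image"],cv2.COLOR_RGB2HSV)
    m=((hsv[...,0]>95)&(hsv[...,0]<118)&(hsv[...,1]>140)&(hsv[...,2]>50)).astype(np.uint8)
    n,l,s,c=cv2.connectedComponentsWithStats(m)
    return [(c[i],s[i][4],s[i][2:4]) for i in range(1,n) if s[i][4]>60]
if __name__=="__main__":
    p=shot("wrist")
    for c,a,b in caps(p): print(c.round(1),a,b,at_z(p,c,.039).round(4))
    print(env.observe()["position"])
E
python3 caps.py
```

```text
[310.3 168.9] 265 [18 19] [ 0.4224 -0.1834  0.039 ]
[285.2 312.1] 183 [14 16] [ 0.4028 -0.2911  0.039 ]
[ 0.42704653 -0.23467783  0.14006419]
```

servo_tool(
  increments=[
    [-0.035,0.2,0,0,0,0],
    [-0.035,0.41,0,0,0,0],
    [-0.035,0.41,-0.3,0,0,0],
    [-0.035,0.41,-0.6,0,0,0],
    [-0.035,0.41,-0.6,0,0,0],
  ],
)

```text
time: 25.7
position: [0.4201, -0.1846, 0.0655]
eef_rot: [0.705, 0.709, 0.0, -0.003]
ft_force: [-0.9, -0.4, -1.0]
gripper_width: 0.0341
```

```bash
python3 go.py 0.4225 -0.1855 0.022 0
python3 - <<'E'
from h import *
p=shot('wrist','w20')
E
```

```text
t 25.7 pos [ 0.4201 -0.1846  0.0655] F [-0.9 -0.4 -1. ] w 0.0341
shift [ 0.02  -0.008 -0.363] turn [-0.0015 -0.001  -0.0014]
```

View pics/w20.png

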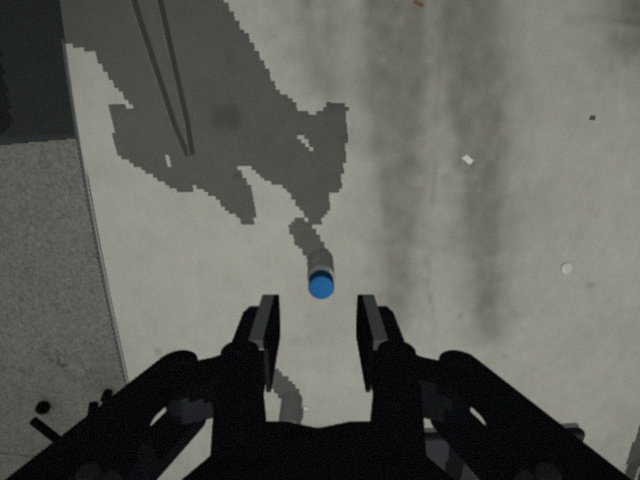

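```bash
python3 caps.py
```

```text
[317.7 282.9] 448 [24 24] [ 0.4222 -0.1836  0.039 ]
[ 0.42281159 -0.18611066  0.06878005]
```

servo_tool(
  increments=[
    [-0.004,0.015,-0.15,0,0,0],
    [-0.004,0.015,-0.3,0,0,0],
    [-0.004,0.015,-0.39,0,0,0],
    [-0.004,0.015,-0.39,0,0,0],
  ],
)

```text
time: 26.2
position: [0.4221, -0.1855, 0.0218]
eef_rot: [0.707, 0.708, 0.001, 0.001]
ft_force: [0.4, -0.3, 0.0]
gripper_width: 0.0339
```

servo_tool(
  increments=[
    [0,0,0,0,0,0],
    [0,0,0,0,0,0],
    [0,0,0,0,0,0],
  ],
  hand=-1,
  newtons=20,
)

```text
time: 26.5
position: [0.4226, -0.1859, 0.0225]
eef_rot: [0.707, 0.707, 0.002, 0.002]
ft_force: [-0.2, 0.2, 3.7]
gripper_width: 0.0138
```

```bash
python3 go.py 0.593 0.110 0.2 1
python3 - <<'E'
from h import *
p=shot('wrist','w21');s=shot('side')
cv2.imwrite("pics/c21.png",cv2.resize(s["image"][190:340,180:360,::-1],None,fx=4,fy=4,interpolation=cv2.INTER_CUBIC))
E
```

```text
t 26.5 pos [ 0.4226 -0.1859  0.0225] F [-0.2  0.2  3.7] w 0.0138
shift [1.42  2.466 1.48 ] turn [-0.0001  0.0016  0.0053]
```

View pics/w21.png

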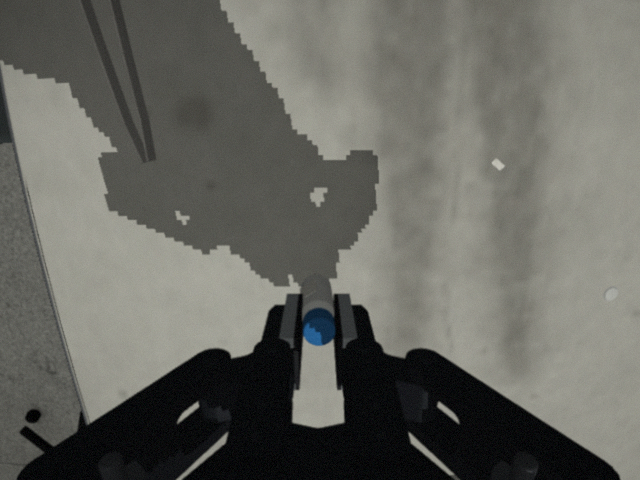

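View pics/c21.png

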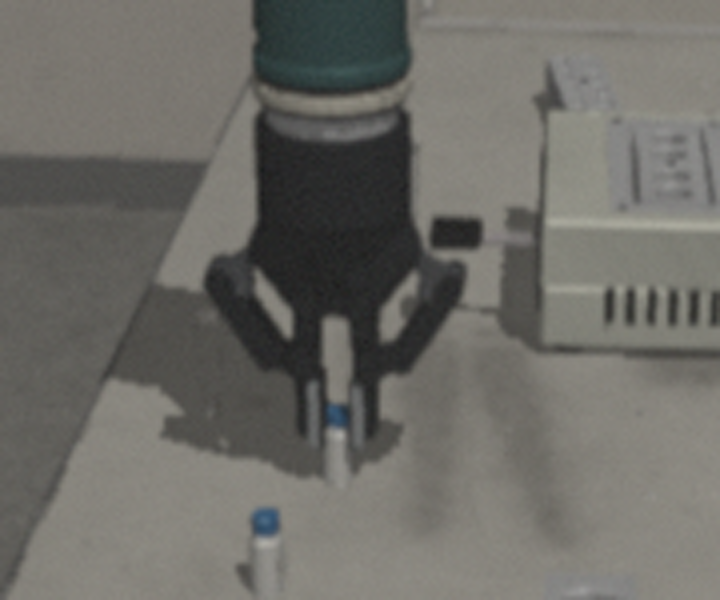

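servo_tool(
  increments=[
    [0,0,0.2,0,0,0],
    [0,0,0.5,0,0,0],
    [0.1,0.1,0.8,0,0,0],
    [0.3,0.4,1,0,0,0],
    [0.6,0.8,1,0,0,0],
    [0.7,1,1,0,0,0],
  ],
)

```text
time: 27.2
position: [0.5081, -0.0638, 0.1431]
eef_rot: [0.707, 0.707, 0.003, 0.002]
ft_force: [0.7, -0.6, -1.1]
gripper_width: 0.0136
```

servo_tool(
  increments=[
    [0.25,0.35,0.2,0,0,0.005],
    [0.5,0.7,0.2,0,0,0.005],
    [0.7,1,0.2,0,0,0.005],
    [0.7,1,0.2,0,0,0.005],
    [0.7,1,0.2,0,0,0.005],
  ],
)

```text
time: 27.7
position: [0.5894, 0.0559, 0.1651]
eef_rot: [0.7, 0.714, 0.001, 0.0]
ft_force: [-1.3, -0.5, -0.5]
gripper_width: 0.0135
```

```bash
python3 go.py 0.593 0.110 0.13 1
python3 - <<'E'
from h import *
p=shot('wrist','w22');o=env.observe()["position"];print(o)
from caps import caps
for c,a,b in caps(p): print(c,a,at_z(p,c,o[2]+.0185)-o)
E
```

```text
t 27.7 pos [0.5894 0.0559 0.1651] F [-1.3 -0.5 -0.5] w 0.0135
shift [ 0.03   0.451 -0.292] turn [-0.0004  0.0006 -0.0007]
[0.58900863 0.05398933 0.16492607]
[318.31047865 328.92238034] 773 [0.00125512 0.00541286 0.0185    ]
```

View pics/w22.png

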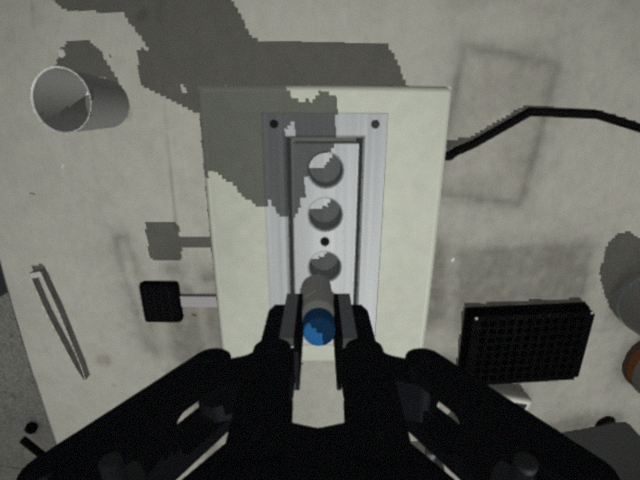

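servo_tool(
  increments=[
    [0.033,0.2,0,0,0,0],
    [0.033,0.44,-0.1,0,0,0],
    [0.033,0.44,-0.3,0,0,0],
    [0.033,0.44,-0.3,0,0,0],
    [0.033,0.44,-0.3,0,0,0],
  ],
)

```text
time: 28.25
position: [0.5933, 0.1048, 0.1293]
eef_rot: [0.702, 0.712, 0.0, 0.001]
ft_force: [1.0, 0.8, 0.1]
gripper_width: 0.0136
```

```bash
python3 go.py 0.593 0.1078 0.13 1
python3 - <<'E'
from h import *
p=shot('wrist','w23');s=shot('side');c=shot('scene')
a=cv2.resize(s["image"][170:290,280:420],(420,360),interpolation=cv2.INTER_CUBIC)
b=cv2.resize(c["image"][150:270,210:350],(420,360),interpolation=cv2.INTER_CUBIC)
cv2.imwrite("pics/c23.png",cv2.resize(np.hstack([a,b])[:,:,::-1],(800,343)))
E
```

```text
t 28.25 pos [0.5933 0.1048 0.1293] F [1.  0.8 0.1] w 0.0136
shift [-0.002  0.025  0.006] turn [0.0001 0.0005 0.0011]
```

View pics/w23.png

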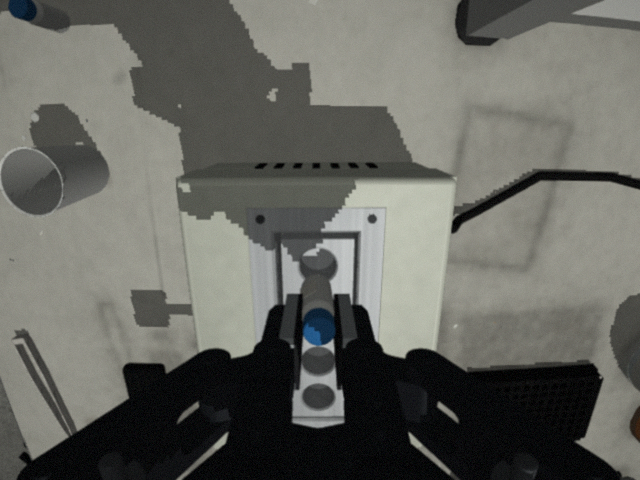

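View pics/c23.png

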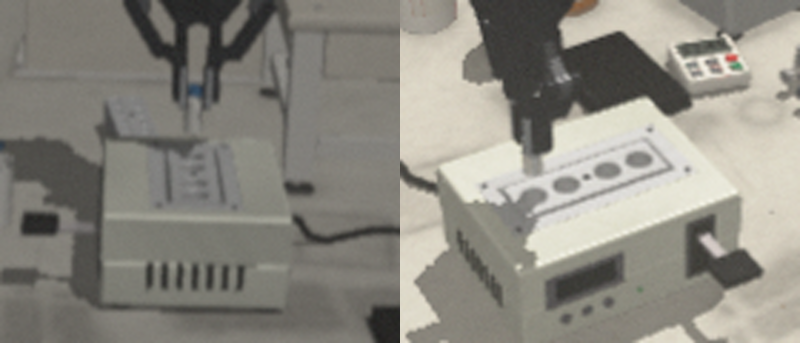

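Run:
```python
from pose import *
p=shot('wrist');o=env.observe()["position"];print(o)
im=p["image"][:,:,::-1]; cv2.imwrite("pics/c24.png",cv2.resize(im[200:430,230:410],None,fx=2.5,fy=2.5,interpolation=cv2.INTER_CUBIC))
f=lambda l:[np.array(x,float) for x in l]
for u in [(318,264),(319,360),(319,396),(260,218),(372,218)]: print(at_z(p,u,.085))
from caps import caps
for c,a,b in caps(p): print(c,a,b,at_z(p,c,o[2]+.0165)-o)
# predicted pixels: vial bottom centre for offsets
for dy in (0,.0025,.005): print(dy,proj(p,o+[0.0007,dy,-.0225]),proj(p,o+[0.0007,dy,.0185]))
```

```text
[0.59441437 0.10606351 0.130613  ]
[0.59543102 0.1110163  0.085     ]
[0.59697277 0.04666637 0.085     ]
[0.59740447 0.01847629 0.085     ]
[0.56383572 0.1372736  0.085     ]
[0.62415183 0.13804322 0.085     ]
[16.72597865  8.78291815] 281 [18 20] [-0.09898269  0.11766308  0.0165    ]
[318.20261438 328.90326797] 765 [32 36] [0.00080078 0.00206206 0.0165    ]
0 [317.48232203 290.3289004 ] [317.90448928 336.10877156]
0.0025 [317.55104998 285.83581975] [317.99424138 330.69373756]
0.005 [317.62041013 281.3007354 ] [318.08507602 325.21005563]
```

View pics/c24.png

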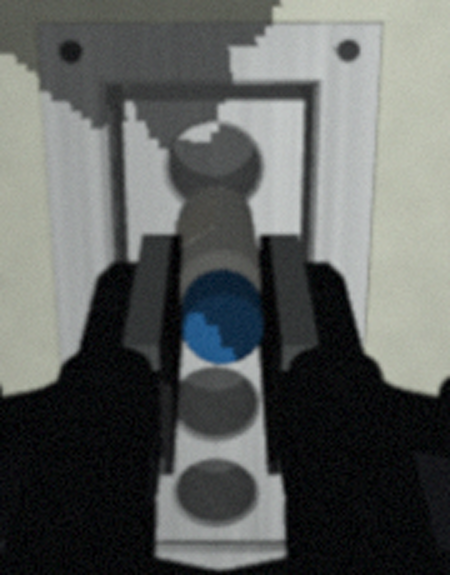

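servo_tool(
  increments=[
    [0,0.02,-0.08,0,0,0],
    [0,0.02,-0.17,0,0,0],
    [0,0.02,-0.17,0,0,0],
  ],
)

```text
time: 28.75
position: [0.5923, 0.1092, 0.107]
eef_rot: [0.701, 0.713, -0.0, -0.0]
ft_force: [-0.2, -0.8, -0.1]
gripper_width: 0.0137
```

Run:
```python
from pose import *
p=shot('wrist');o=env.observe()["position"];print(o)
im=p["image"][:,:,::-1]; cv2.imwrite("pics/c25.png",cv2.resize(im[200:430,230:410],None,fx=2.5,fy=2.5,interpolation=cv2.INTER_CUBIC))
```

```text
[0.5927537  0.10938405 0.10773451]
```

View pics/c25.png

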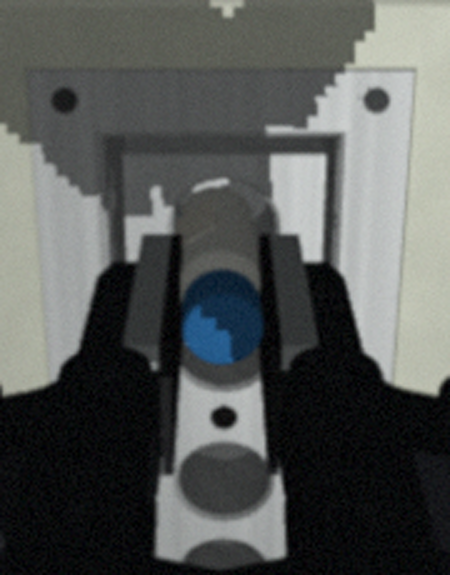

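servo_tool(
  increments=[
    [0.012,-0.007,0,0,0,0],
    [0.012,-0.007,-0.03,0,0,0],
    [0.012,-0.007,-0.06,0,0,0],
  ],
)

```text
time: 29.1
position: [0.5954, 0.1087, 0.1019]
eef_rot: [0.701, 0.713, 0.002, 0.001]
ft_force: [0.3, -0.1, -0.2]
gripper_width: 0.0138
```

servo_tool(
  increments=[
    [0,0,-0.03,0,0,0],
    [0,0,-0.06,0,0,0],
    [0,0,-0.08,0,0,0],
    [0,0,-0.08,0,0,0],
  ],
)

```text
time: 29.5
position: [0.5949, 0.1087, 0.0918]
eef_rot: [0.701, 0.713, 0.001, 0.0]
ft_force: [-0.5, 0.9, -0.4]
gripper_width: 0.0135
```

Going in freely (bottom ≈ 0.069, 16 mm deep). Down to contact.

servo_tool(
  increments=[
    [0,0,-0.02,0,0,0],
    [0,0,-0.03,0,0,0],
    [0,0,-0.03,0,0,0],
  ],
)

```text
time: 29.8
position: [0.5951, 0.1087, 0.0885]
eef_rot: [0.701, 0.713, 0.001, 0.001]
ft_force: [0.8, 0.1, -0.8]
gripper_width: 0.0138
```

servo_tool(
  increments=[
    [0,0,-0.01,0,0,0],
    [0,0,-0.01,0,0,0],
  ],
)

```text
time: 30.0
position: [0.5953, 0.1088, 0.0876]
eef_rot: [0.701, 0.713, 0.002, 0.001]
ft_force: [0.2, 0.0, 0.0]
gripper_width: 0.0137
```

servo_tool(
  increments=[
    [0,0,0,0,0,0],
    [0,0,0,0,0,0],
    [0,0,0,0,0,0],
  ],
  hand=-0.2,
)

```text
time: 30.3
position: [0.5951, 0.1087, 0.0875]
eef_rot: [0.701, 0.713, 0.001, 0.001]
ft_force: [-0.4, -0.6, -0.1]
gripper_width: 0.0339
```

servo_tool(
  increments=[
    [0,0,0.2,0,0,0],
    [0,0,0.5,0,0,0],
    [0,-0.2,0.8,0,0,0],
    [0,-0.5,0.9,0,0,0],
    [0,-0.6,0.9,0,0,0],
  ],
)

```text
time: 30.8
position: [0.5967, 0.0326, 0.1978]
eef_rot: [0.703, 0.711, 0.002, 0.003]
ft_force: [0.4, 0.2, 0.1]
gripper_width: 0.034
```

```bash
python3 go.py 0.41 -0.27 0.14 1
python3 - <<'E'
from pose import *
p=shot('wrist','w26')
E
```

```text
t 30.8 pos [0.5967 0.0326 0.1978] F [0.4 0.2 0.1] w 0.034
shift [-1.556 -2.522 -0.482] turn [0.0004 0.0024 0.0017]
```

View pics/w26.png

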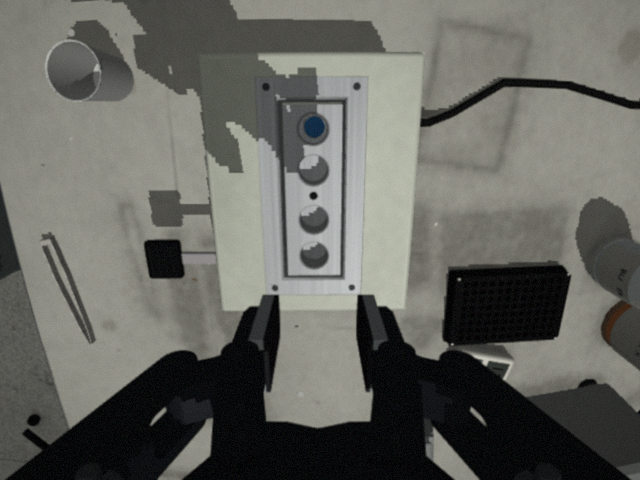

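servo_tool(
  increments=[
    [-0.25,-0.35,0,0,0,0],
    [-0.5,-0.7,0,0,0,0],
    [-0.7,-1,0,0,0,0],
  ],
)

```text
time: 31.15
position: [0.5092, -0.0832, 0.1942]
eef_rot: [0.701, 0.714, 0.001, -0.0]
ft_force: [1.7, -0.7, 0.5]
gripper_width: 0.0342
```

servo_tool(
  increments=[
    [-0.25,-0.35,0,0,0,0],
    [-0.5,-0.7,-0.1,0,0,0],
    [-0.7,-1,-0.2,0,0,0],
  ],
)

```text
time: 31.45
position: [0.4259, -0.2035, 0.1708]
eef_rot: [0.701, 0.713, 0.002, 0.001]
ft_force: [0.9, -1.8, -0.0]
gripper_width: 0.034
```

servo_tool(
  increments=[
    [-0.15,-0.3,-0.2,0,0,0],
    [-0.2,-0.6,-0.3,0,0,0],
    [-0.2,-0.68,-0.5,0,0,0],
    [-0.2,-0.68,-0.8,0,0,0],
    [-0.2,-0.68,-0.8,0,0,0],
    [-0.2,-0.68,-0.8,0,0,0],
  ],
)

```text
time: 32.05
position: [0.4032, -0.2832, 0.0749]
eef_rot: [0.701, 0.714, 0.002, -0.001]
ft_force: [0.2, 0.8, 0.2]
gripper_width: 0.0345
```

```bash
python3 caps.py; python3 go.py 0.4025 -0.2915 0.0225 0
```

```text
[314.5 292.8] 418 [22 26] [ 0.4022 -0.2909  0.039 ]
[ 0.40399048 -0.28382212  0.07601509]
t 32.1 pos [ 0.404  -0.2838  0.076 ] F [0.5 0.7 0.5] w 0.034
shift [-0.012 -0.064 -0.446] turn [-0.0005  0.0011 -0.0059]
```

servo_tool(
  increments=[
    [-0.013,-0.06,0,0,0,0],
    [-0.013,-0.06,-0.2,0,0,0],
    [-0.013,-0.06,-0.4,0,0,0],
    [-0.013,-0.06,-0.44,0,0,0],
    [-0.013,-0.06,-0.44,0,0,0],
  ],
)

```text
time: 32.6
position: [0.4018, -0.2923, 0.0232]
eef_rot: [0.701, 0.713, 0.001, 0.001]
ft_force: [0.7, -0.8, 0.3]
gripper_width: 0.0343
```

servo_tool(
  increments=[
    [0,0,0,0,0,0],
    [0,0,0,0,0,0],
    [0,0,0,0,0,0],
  ],
  hand=-1,
)

```text
time: 32.9
position: [0.4025, -0.2927, 0.0239]
eef_rot: [0.701, 0.713, 0.002, 0.002]
ft_force: [0.2, -0.1, 4.7]
gripper_width: 0.0135
```

servo_tool(
  increments=[
    [0,0,0.2,0,0,0],
    [0.1,0,0.5,0,0,0],
    [0.2,0.3,0.9,0,0,0],
    [0.4,0.6,1,0,0,0],
    [0.6,0.9,1,0,0,0],
  ],
)

```text
time: 33.4
position: [0.4757, -0.1843, 0.1464]
eef_rot: [0.702, 0.712, 0.002, 0.004]
ft_force: [0.5, 0.1, 0.1]
gripper_width: 0.0137
```

servo_tool(
  increments=[
    [0.2,0.35,0.2,0,0,0],
    [0.5,0.7,0.4,0,0,0],
    [0.6,1,0.4,0,0,0],
    [0.6,1,0.4,0,0,0],
  ],
)

```text
time: 33.8
position: [0.5487, -0.0557, 0.193]
eef_rot: [0.697, 0.717, 0.005, 0.001]
ft_force: [-0.3, -0.1, -0.2]
gripper_width: 0.0136
```

```bash
python3 go.py 0.595 -0.02 0.18 1;python3 - <<'E'
from pose import *
p=shot('wrist','w27')
E
```

```text
t 33.8 pos [ 0.5487 -0.0557  0.193 ] F [-0.3 -0.1 -0.2] w 0.0136
shift [ 0.386  0.298 -0.109] turn [-0.0015  0.0028 -0.0032]
```

View pics/w27.png

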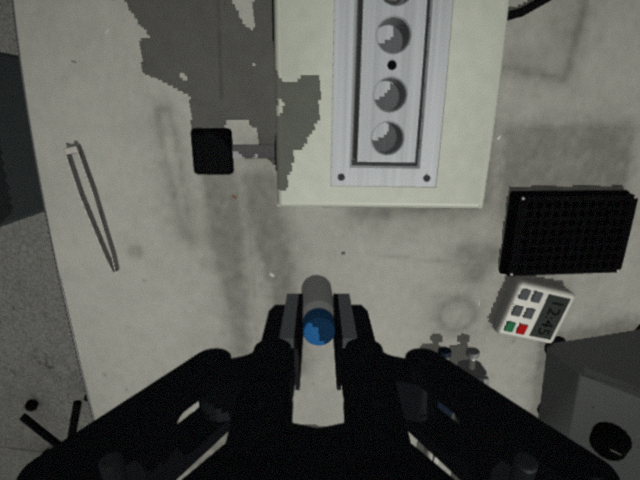

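servo_tool(
  increments=[
    [0.2,0.3,-0.1,0,0,0],
    [0.39,0.6,-0.2,0,0,-0.003],
    [0.39,0.6,-0.5,0,0,-0.003],
    [0.39,0.6,-0.5,0,0,-0.003],
    [0.39,0.6,-0.5,0,0,-0.003],
  ],
)

```text
time: 34.35
position: [0.5914, 0.006, 0.1302]
eef_rot: [0.705, 0.709, 0.0, 0.0]
ft_force: [1.0, 0.4, -0.4]
gripper_width: 0.0133
```

```bash
cat > v.py <<'E'
from pose import *
import sys
p=shot('wrist');o=env.observe()["position"];print(o.round(4))
im=p["image"][:,:,::-1]; cv2.imwrite(f"pics/{sys.argv[1]}.png",cv2.resize(im[150:430,200:440],None,fx=2.5,fy=2.5,interpolation=cv2.INTER_CUBIC))
from caps import caps
for c,a,b in caps(p): print(c.round(1),a,at_z(p,c,o[2]+.0155)-o)
E
python3 v.py c28
```

```text
[0.5924 0.0061 0.1314]
[325.2  65.5] 758 [0.0016315 0.0988535 0.0155   ]
[318.2 327.5] 834 [-0.00012285  0.00311367  0.0155    ]
```

View pics/c28.png

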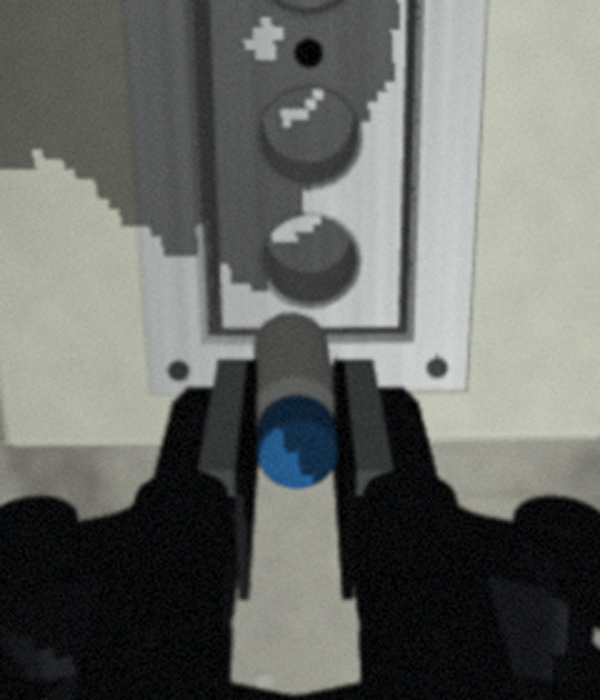

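Run:
```python
from h import *
p=shot('wrist');o=env.observe()["position"];print(o.round(4)); print(at_z(p,(325,253.5),.085)-o,at_z(p,(323.6,203.5),.085)-o)
```

```text
[0.5929 0.0062 0.1321]
[ 0.0043146   0.01106797 -0.04705246] [ 0.0032607   0.03949355 -0.04705246]
```

servo_tool(
  increments=[
    [0.033,0.074,0,0,0,0.002],
    [0.033,0.074,-0.1,0,0,0.002],
    [0.033,0.074,-0.17,0,0,0.002],
    [0.033,0.074,-0.17,0,0,0.002],
  ],
)

```text
time: 34.85
position: [0.595, 0.0164, 0.1086]
eef_rot: [0.702, 0.712, 0.0, -0.0]
ft_force: [-0.3, -0.1, -0.6]
gripper_width: 0.0136
```

```bash
python3 v.py c29
```

```text
[0.5955 0.0166 0.1092]
[318.6  86. ] 946 [-0.00069599  0.09256325  0.0155    ]
[318.2 327.1] 842 [0.00037388 0.00282905 0.0155    ]
```

View pics/c29.png

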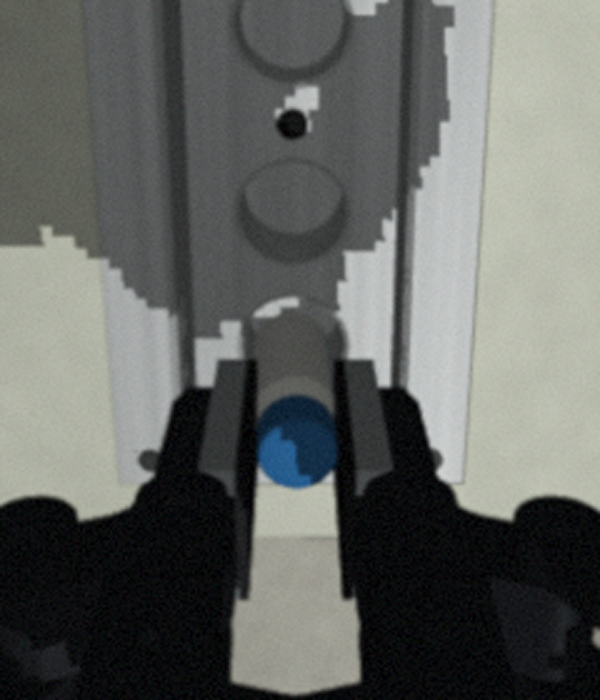

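servo_tool(
  increments=[
    [0,0,-0.03,0,0,0],
    [0,0,-0.06,0,0,0],
    [0,0,-0.1,0,0,0],
    [0,0,-0.13,0,0,0],
    [0,0,-0.15,0,0,0],
    [0,0,-0.15,0,0,0],
  ],
)

```text
time: 35.5
position: [0.5961, 0.0168, 0.0918]
eef_rot: [0.702, 0.712, 0.001, 0.0]
ft_force: [-0.9, 0.4, -0.0]
gripper_width: 0.0133
```

servo_tool(
  increments=[
    [0,0,-0.01,0,0,0],
    [0,0,-0.02,0,0,0],
    [0,0,-0.02,0,0,0],
  ],
)

```text
time: 35.8
position: [0.5963, 0.0168, 0.0898]
eef_rot: [0.702, 0.712, 0.001, 0.001]
ft_force: [-0.1, 0.8, 0.1]
gripper_width: 0.0131
```

servo_tool(
  increments=[
    [0,0,-0.01,0,0,0],
    [0,0,-0.01,0,0,0],
  ],
)

```text
time: 36.0
position: [0.5966, 0.0168, 0.089]
eef_rot: [0.702, 0.712, 0.002, 0.001]
ft_force: [0.3, -0.7, 2.4]
gripper_width: 0.0133
```

servo_tool(
  increments=[
    [0,0,0,0,0,0],
    [0,0,0,0,0,0],
    [0,0,0,0,0,0],
  ],
  hand=-0.2,
)

```text
time: 36.3
position: [0.5963, 0.0168, 0.0886]
eef_rot: [0.702, 0.712, 0.001, 0.001]
ft_force: [0.2, -0.2, -0.4]
gripper_width: 0.0342
```

servo_tool(
  increments=[
    [0,0,0.2,0,0,0],
    [0,0,0.5,0,0,0],
    [0,0,0.9,0,0,0],
    [0,0,0.9,0,0,0],
  ],
)

```text
time: 36.7
position: [0.6003, 0.0177, 0.2033]
eef_rot: [0.702, 0.712, 0.006, 0.005]
ft_force: [0.8, 0.3, 1.2]
gripper_width: 0.0339
```

```bash
python3 go.py 0.415 0.20 0.2 1
python3 - <<'E'
from h import *
c=shot('scene','s30')
E
```

```text
t 36.7 pos [0.6003 0.0177 0.2033] F [0.8 0.3 1.2] w 0.0339
shift [-1.544  1.519 -0.028] turn [-0.0004  0.0047  0.0012]
```

View pics/s30.png

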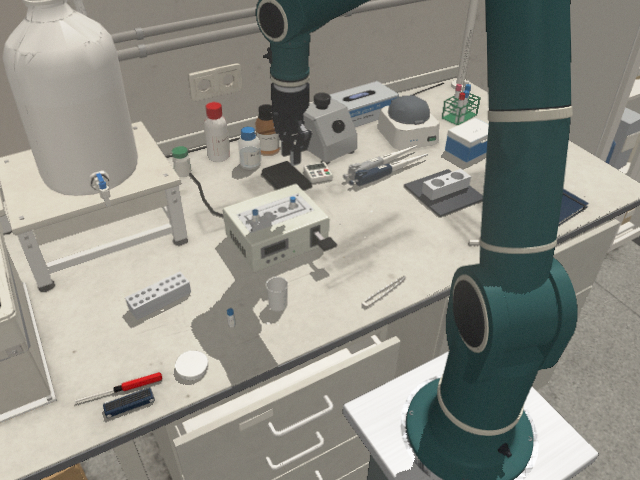

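servo_tool(
  increments=[
    [-0.35,0.3,0,0,0,0],
    [-0.7,0.6,0,0,0,0],
    [-1,0.8,0,0,0,0],
    [-1,0.8,0,0,0,0],
  ],
)

```text
time: 37.15
position: [0.4706, 0.1164, 0.1956]
eef_rot: [0.699, 0.715, -0.0, -0.001]
ft_force: [1.6, -0.5, 0.2]
gripper_width: 0.0342
```

servo_tool(
  increments=[
    [-0.25,0.3,0,0,0,0],
    [-0.5,0.6,0,0,0,0],
    [-0.54,0.7,0,0,0,0],
    [-0.54,0.7,0,0,0,0],
  ],
)

```text
time: 37.55
position: [0.4103, 0.1983, 0.1962]
eef_rot: [0.701, 0.713, 0.001, 0.0]
ft_force: [0.4, -0.9, 0.5]
gripper_width: 0.034
```

```bash
python3 - <<'E'
from h import *
p=shot('wrist','w31');shot('side','d31')
E
python3 caps.py; python3 go.py 0.415 0.25 0.12 0
```

```text
[317.8 150.5] 180 [15 16] [0.4123 0.2549 0.039 ]
[545.6 348.2] 189 [16 18] [0.6451 0.066  0.039 ]
[0.41220502 0.19547484 0.19616042]
t 37.7 pos [0.4122 0.1955 0.1962] F [ 0.1 -0.  -0.4] w 0.0342
shift [ 0.023  0.454 -0.635] turn [-0.0001  0.0007 -0.0037]
```

View pics/w31.png

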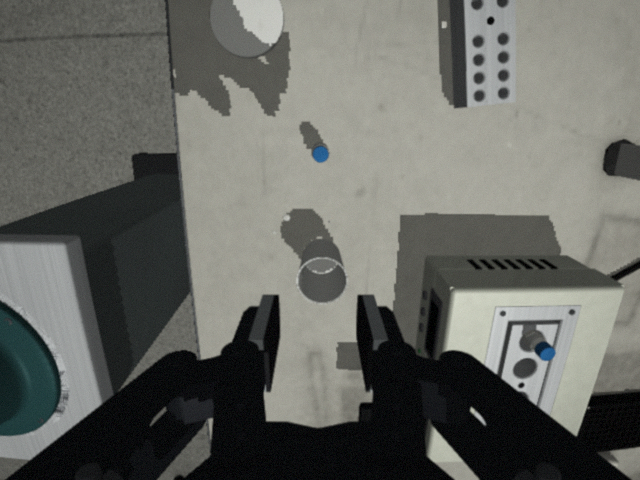

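View pics/d31.png

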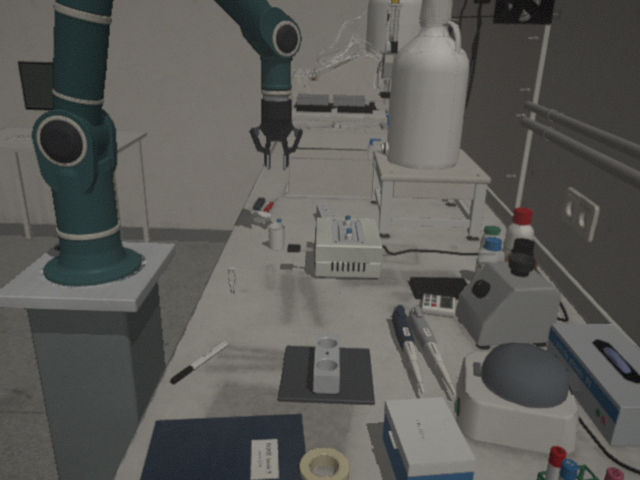

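Run:
```python
from h import *
w=shot('wrist');s=shot('scene');
print(tri([(w,(322,280)),(s,(277,283))]), at_z(s,(277,306),0))
```

```text
[0.41739353 0.1482172  0.05744043] [0.41057113 0.15388014 0.        ]
```

servo_tool(
  increments=[
    [0.003,0.3,0,0,0,0],
    [0.003,0.47,-0.1,0,0,0],
    [0.003,0.47,-0.5,0,0,0],
    [0.003,0.47,-0.8,0,0,0],
    [0.003,0.47,-1,0,0,0],
    [0.003,0.47,-1,0,0,0],
  ],
)

```text
time: 38.4
position: [0.4104, 0.2509, 0.0736]
eef_rot: [0.703, 0.711, -0.002, -0.0]
ft_force: [-0.9, 0.2, 0.5]
gripper_width: 0.0341
```

```bash
python3 caps.py; python3 go.py 0.4125 0.2535 0.0225 0
```

```text
[320.2 273.8] 431 [23 24] [0.4123 0.2549 0.039 ]
[0.4114882  0.25207015 0.07548785]
t 38.45 pos [0.4115 0.2521 0.0755] F [-0.2 -0.3  0.9] w 0.0342
shift [ 0.008  0.012 -0.442] turn [ 0.0002 -0.     -0.0039]
```

servo_tool(
  increments=[
    [0.006,0.015,-0.15,0,0,0],
    [0.006,0.015,-0.3,0,0,0],
    [0.006,0.015,-0.42,0,0,0],
    [0.006,0.015,-0.445,0,0,0],
    [0.006,0.015,-0.445,0,0,0],
  ],
)

```text
time: 38.95
position: [0.413, 0.255, 0.0237]
eef_rot: [0.702, 0.712, 0.002, 0.001]
ft_force: [-0.6, 0.3, -0.3]
gripper_width: 0.034
```

servo_tool(
  increments=[
    [0,0,0,0,0,0],
    [0,0,0,0,0,0],
    [0,0,0,0,0,0],
  ],
  hand=-1,
)

```text
time: 39.25
position: [0.4132, 0.2554, 0.024]
eef_rot: [0.702, 0.712, 0.002, 0.001]
ft_force: [0.3, 0.9, 3.0]
gripper_width: 0.0134
```

servo_tool(
  increments=[
    [0,0,0.2,0,0,0],
    [0,0,0.5,0,0,0],
    [0,0,0.8,0,0,0],
    [0,0,1,0,0,0],
  ],
)

```text
time: 39.65
position: [0.4131, 0.2556, 0.1457]
eef_rot: [0.702, 0.712, 0.003, 0.001]
ft_force: [-0.7, 0.2, 0.3]
gripper_width: 0.0134
```

servo_tool(
  increments=[
    [0.2,0,0.3,0,0,0],
    [0.5,-0.3,0.4,0,0,0],
    [0.8,-0.6,0.4,0,0,0],
    [0.8,-0.9,0.4,0,0,0],
  ],
)

```text
time: 40.05
position: [0.5128, 0.1452, 0.1925]
eef_rot: [0.703, 0.711, 0.004, 0.002]
ft_force: [-1.1, -0.5, -0.8]
gripper_width: 0.014
```

```bash
python3 go.py 0.595 0.0735 0.15 1
```

```text
t 40.05 pos [0.5128 0.1452 0.1925] F [-1.1 -0.5 -0.8] w 0.014
shift [ 0.685 -0.598 -0.354] turn [-0.0008  0.0024  0.002 ]
```

servo_tool(
  increments=[
    [0.3,-0.3,-0.1,0,0,0],
    [0.6,-0.6,-0.2,0,0,0],
    [0.68,-0.85,-0.2,0,0,0],
    [0.68,-0.85,-0.45,0,0,0.002],
    [0.68,-0.85,-0.45,0,0,0.002],
    [0.68,-0.85,-0.45,0,0,0.002],
  ],
)

```text
time: 40.65
position: [0.5895, 0.0459, 0.1373]
eef_rot: [0.7, 0.714, 0.001, -0.0]
ft_force: [-0.8, 0.8, 0.7]
gripper_width: 0.0131
```

```bash
python3 v.py c32
```

```text
[0.5901 0.0465 0.1382]
[330.3 157.9] 554 [0.00293691 0.06907819 0.0155    ]
[318.6 332.2] 754 [0.00036093 0.00022415 0.0155    ]
```

View pics/c32.png

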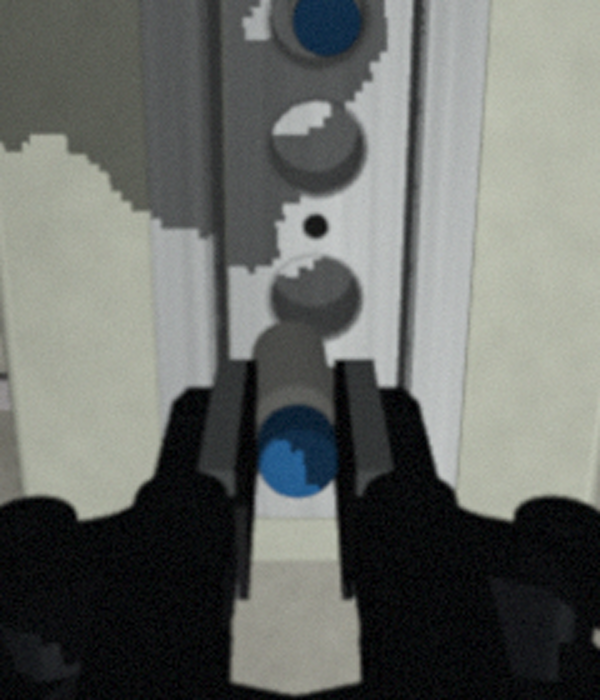

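Run:
```python
from h import *
p=shot('wrist');o=env.observe()["position"];print(o.round(4)); print(at_z(p,(326.4,268.5),.085)-o)
```

```text
[0.5905 0.0466 0.1387]
[ 0.0056407  -0.00062754 -0.05365669]
```

servo_tool(
  increments=[
    [0.044,-0.005,-0.05,0,0,0],
    [0.044,-0.005,-0.15,0,0,0],
    [0.044,-0.005,-0.23,0,0,0],
    [0.044,-0.005,-0.23,0,0,0],
  ],
)

```text
time: 41.15
position: [0.5941, 0.0443, 0.1076]
eef_rot: [0.7, 0.714, 0.0, -0.0]
ft_force: [0.2, -0.3, 0.3]
gripper_width: 0.0134
```

```bash
python3 v.py c33
```

```text
[0.5946 0.0445 0.1084]
[321.6 160.6] 818 [0.00012447 0.06847976 0.0155    ]
[319.  341.4] 1313 [ 0.0007695  -0.00378803  0.0155    ]
```

View pics/c33.png

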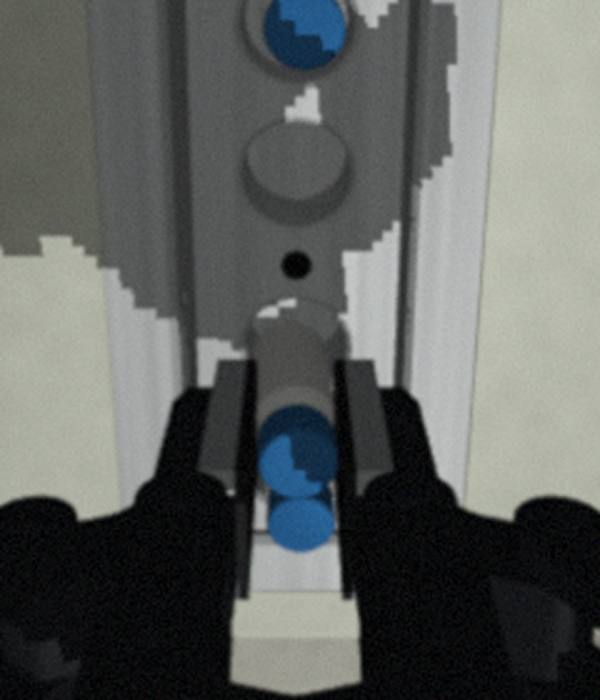

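servo_tool(
  increments=[
    [0.004,0.002,-0.03,0,0,0],
    [0.004,0.002,-0.06,0,0,0],
    [0.004,0.002,-0.1,0,0,0],
    [0.004,0.002,-0.13,0,0,0],
    [0.004,0.002,-0.15,0,0,0],
    [0.004,0.002,-0.15,0,0,0],
  ],
)

```text
time: 41.8
position: [0.5957, 0.0446, 0.0912]
eef_rot: [0.7, 0.714, 0.001, 0.0]
ft_force: [-1.1, 0.9, 0.4]
gripper_width: 0.0133
```

servo_tool(
  increments=[
    [0,0,-0.008,0,0,0],
    [0,0,-0.015,0,0,0],
    [0,0,-0.015,0,0,0],
  ],
)

```text
time: 42.1
position: [0.596, 0.0446, 0.0899]
eef_rot: [0.7, 0.714, 0.001, 0.001]
ft_force: [-0.9, 0.9, 0.1]
gripper_width: 0.0133
```

servo_tool(
  increments=[
    [0,0,-0.01,0,0,0],
    [0,0,-0.01,0,0,0],
  ],
)

```text
time: 42.3
position: [0.5962, 0.0447, 0.0891]
eef_rot: [0.7, 0.714, 0.002, 0.001]
ft_force: [-0.7, 0.5, 2.6]
gripper_width: 0.0135
```

servo_tool(
  increments=[
    [0,0,0,0,0,0],
    [0,0,0,0,0,0],
    [0,0,0,0,0,0],
  ],
  hand=-0.2,
)

```text
time: 42.6
position: [0.5959, 0.0446, 0.0886]
eef_rot: [0.7, 0.714, 0.001, 0.001]
ft_force: [0.2, 0.1, 0.7]
gripper_width: 0.0341
```

servo_tool(
  increments=[
    [0,0,0.2,0,0,0],
    [0,0,0.5,0,0,0],
    [0,-0.1,0.9,0,0,0],
    [0,-0.5,1,0,0,0],
    [0,-0.6,1,0,0,0],
  ],
)

```text
time: 43.1
position: [0.5976, -0.0331, 0.2113]
eef_rot: [0.702, 0.712, 0.002, 0.004]
ft_force: [0.5, -0.8, -1.4]
gripper_width: 0.034
```

Run:
```python
from h import *
p=shot('wrist','w34');s=shot('side','d34');c=shot('scene','s34')
a=cv2.resize(s["image"][190:290,280:400],(480,400),interpolation=cv2.INTER_CUBIC)
b=cv2.resize(c["image"][170:270,210:330],(480,400),interpolation=cv2.INTER_CUBIC)
cv2.imwrite("pics/c34.png",cv2.resize(np.hstack([a,b])[:,:,::-1],(800,333)))
```

```text
(no output)
```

View pics/w34.png

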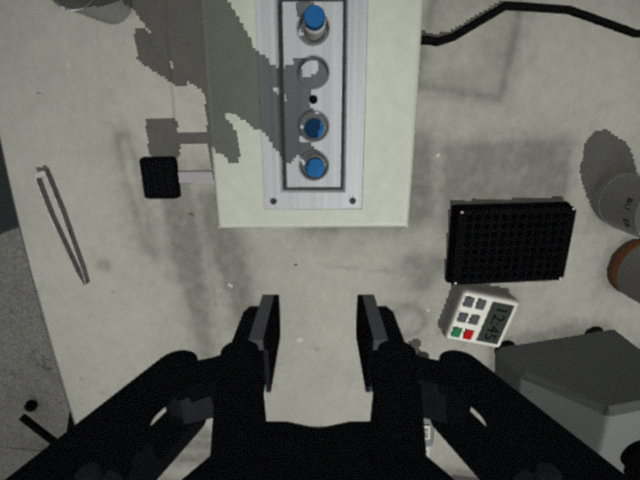

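View pics/c34.png

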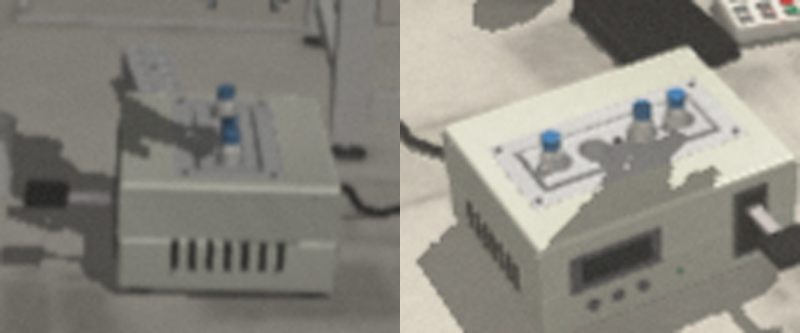

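View pics/s34.png

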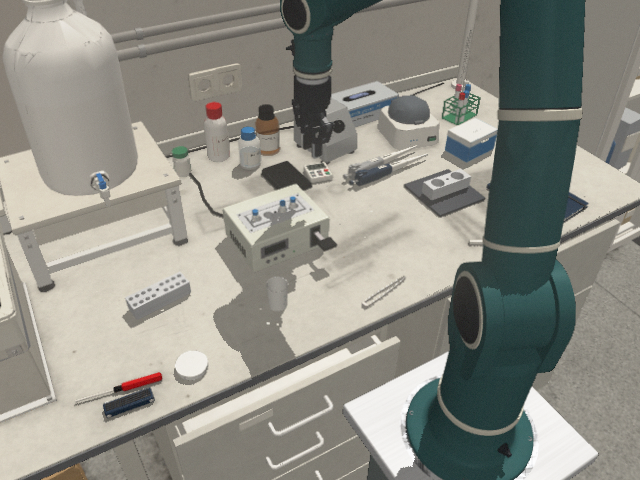

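Run:
```python
from h import *
from caps import caps
w=shot('wrist');s=shot('scene')
cw=sorted([c for c,a,b in caps(w) if c[1]<200],key=lambda c:c[1]); print(cw)
hs=cv2.cvtColor(s["image"],cv2.COLOR_RGB2HSV); m=((hs[...,0]>95)&(hs[...,0]<118)&(hs[...,1]>120)).astype(np.uint8); n,l,st,c=cv2.connectedComponentsWithStats(m)
cs=[c[i] for i in range(1,n) if 230<c[i][0]<320 and 190<c[i][1]<230 and st[i][4]>8]; cs.sort(key=lambda x:x[0]); print(cs)
for a,b in zip(cw,cs): print(tri([(w,a),(s,b)]))
```

```text
[array([318.96899225,  25.10077519]), array([318.33935018, 136.19494585]), array([318.63082437, 175.46594982])]
[array([254.63636364, 210.90909091]), array([292.5, 198. ])]
[0.59473054 0.11060577 0.10363803]
[0.59027716 0.03347471 0.11230218]
```

```bash
python3 -c "
from h import *
o=env.observe();print(o['time'],abs(o['qvel']).max(),o['ft_force']);print(env.hand_in())"
```

```text
43.35 0.011676314654812347 [-0.19890703  0.96693313 -0.37589957]
the job is handed in; nothing more can be done
None
```

The heater is changed over to vials and the job is handed in at about 43 s of the 125 s allowed.

1. **Eject and cool:** I pressed the lever to its stop. The two-bore block rose and now stands about 2 mm from the tile's measured centre.
2. **Vial block:** I placed it in the pocket and pressed it down until it stopped. The pictures showed it flush with the heater's top and the lever back up.
3. **Vials:** The three vials stand in the +46, -18 and -46 mm bores. Each went down to the height of the bore floor before I let go.
4. **Third block:** I did not touch the one with many small holes.

**Last checks:** The final pictures show all three vials upright, the arm clear and nothing else displaced. The measured cap height of the +46 vial was 0.104 m, which fits a fully seated vial. For the other two, the automatic check merged their caps in the scene view and gave no valid height. Their seating rests on the tool height at release, the light contact force and the pictures.

**Force peak:** The last push on the block read 40.3 N vertically at the wrist for a moment. The shut fingertips made that push, not the gripper's body, and it is far below the 120 N wrist limit. If fingertips count as the gripper's body, it would be just over the 40 N limit.

**Wrong first move:** One row turned the tool about the wrong axis in free space, which I corrected in the next move; nothing was touched.

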